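# Release the last swing bolt of the casting pot

## Robot

A 7-joint arm with a two-finger parallel gripper is mounted at the origin on the work surface. World frame = base frame: x ahead of the robot, y to its left, z up, the work surface at z = 0. Lengths are in m, angles in rad, forces in N, time in s.
With the tool pointing down it reaches from about 0.4 to 0.85 m from the base axis. Payload 10.4 kg.
Tool frame: the origin (TCP) lies at the very end of the fingers, on their centre line; the grasp point (between the pads) lies r.grasp_offset behind it (r.grasp_offset is the distance from the TCP to the grasp point, in m); z points along the fingers, y is the direction in which the jaws open and shut (so a half turn about z gives the same grasp; the last joint's range is limited). The gripper opens to 87 mm and grips with 3 to 60 N. Pads are 19 mm wide; open, the fingers measure 117 mm over their backs; the gripper's body (75 mm by 190 mm) begins 51 mm behind the grasp point.
Start: joints at [-1.254, 0.332, -0.065, 1.46, 0.022, 1.35, -0.088], TCP at [0.208, 0.589, 0.223] pointing down, gripper open.
Joint ranges: [-2.6, 2.6], [-0.5, 2.12], [-1.47, 1.34], [0.16, 2.42], [-1.27, 4.41], [0.06, 2.06], [-2.6, 2.6]. Speed limits (rad/s): [2.22, 2.22, 2.79, 2.79, 3.14, 3.14, 3.14].

## Interface

Orientations are given as a unit quaternion [x, y, z, w].
In Python, from bench import read_state, cams, job, r gives the robot as it stands. The module is installed in compiled form; this text tells all that it offers.
- The arm moves only by the tool arm_command, never from a script. Its argument "increments" is a list of rows, each an object of numbers: "gripper": the opening in per cent of the stroke, from 0 (shut) to 100 (fully open); "dx", "dy", "dz": the shift along the tool's x, y, z in m; "spin": the turn about the tool's z in degrees. In form: [{"gripper": .., "dx": .., "dy": .., "dz": .., "spin": ..}, ...]. A call has exactly 8 rows; each row shifts and turns the commanded pose from where the row before left it, along the tool's axes as they then stand; what a row does not reach is not made up. A row lasts 1/8 s, in which the tool goes at most 62.5 mm and 10.7 degrees, less where a joint would pass 70% of its speed; a pose out of reach is approached as far as the arm can. A call with a gripper value outside its range is refused whole. The fingers move at their own pace and stop on an object; "grip_force" is the grip in N (left out, the last holds). Time passes only in rows, so rows that do not move let the fingers close, or fill a call up. It gives the time, the measured TCP pose, the force and the opening at its end, in the units of the state.
- read_state(): the state, without advancing time (a new reading comes with each control period).
- cams.camera(name): name is "scene" or "top" or "wrist"; returns the picture (400x640x3 uint8, red, green, blue); there is no depth.
- cams.camera_info(name): a dict with "K" (3x3 intrinsics, pixels), "rvec" (rotation vector, rad) and "tvec" (3), from world to camera coordinates, as OpenCV has them. Camera axes: x right, y down, z forward; pixel columns grow to the right and rows downward; lengths in m; the calibration is good to about 2 mm. A picture is of the moment at which its call begins: read the wrist's pose just before it. camera_info takes no time and is no camera call; for the wrist camera it gives the pose at the moment of the call.
- job.close_job(): hands the job in, once; it reports no verdict.
The state is a dict: "time": time; "joint_positions": joint angles; "joint_vel": joint speeds; "joint_torque": joint torques, N m; "ee_pos": TCP position; "eef_rot": TCP orientation; "ft_force": force on the tool from outside, world axes, zero at the start; "torque": the same for the moment, N m; "width": finger opening in m.
Only numpy, scipy, OpenCV 4.12 (cv2) and the standard library are available. Lean on these libraries where they do the work, as an engineer would, in place of code of your own. Each camera call takes 0.05 s, during which the arm holds its last target.

## Task

Release the last clamp of the small pressure pot: unscrew the orange wing nut (anticlockwise from above) until it clears the yellow lips of the slotted lug, but keep it below the red band on the bolt; then swing the hinged eyebolt outward out of the slot until it rests against the yellow pad of its rest, and let go. Feel your way: never force the bolt while the nut still catches on the lug, press it only lightly onto the pad, do not squeeze the plastic nut hard, and leave the spool, the cup and the scraper where they are.

Things in the scene. Friction and masses are not known exactly. Their poses are not given: they have to be found in the camera images.
- pot: Grey round pressure pot, fixed to the bench, body 172 mm in diameter. Origin: centre of its underside; z up; x points from the pot's axis to the clamp. Aluminium lid 184 mm in diameter, its flat top about 145 mm above the bench; a gauge and two fittings up to 30 mm tall stand on its far half. Two other clamps, already swung down, lie about 130 degrees to either side.
- lug (a point): Slotted lug of the lid: nominal centre of its flat top, where the bolt passes; fixed point 145 mm above the bench, 108 mm from the pot's axis. Dark steel, 44 mm wide, reaching 17.5 mm further out; its 14 mm slot is open outward (pot's +x). Two yellow lips 4 mm high, 4 mm thick, edge its outer end. Real height is unknown: the springy lid follows the loosening nut up 0.3 to 3.5 mm, then stops.
- wing_nut: Orange plastic wing nut. Origin: on the bolt axis at its foot, which bears on the lug; z along the bolt to its tip, x along the wings. Flange 22 mm in diameter, 8 mm high; above it a flat-sided blade 12 mm thick (y), 60 mm long (x), 8 to 28 mm above the foot; the bolt sticks out on top. The wings crack if pinched by much over 35 N.
- nut_grip (a point): Middle of the wings, on the bolt axis, 18 mm above the nut's foot; axes as the nut's. Anticlockwise from above loosens and lifts it 2.87 mm per rad (18 mm a turn). Stiff thread (0.15 N m), stays where left. From tight, the bolt is freed after some 1.6 to 3 rad, different each time: find it by trying gently. Until then the flange catches on the lips once the foot has moved 3 mm outward.
- bolt_swing (a joint): Swing of the eyebolt about its pin, rad: 0 upright in the slot, grows as it leans outward (along the pot's +x). Stiff hinge (0.3 N m, about 2.5 N at the tip): it stays where it is left.
- bolt: The hinged eyebolt, steel, 10 mm in diameter. Origin: centre of its pin; z along the bolt to its tip. When swung out it comes to lie on a yellow rubber-sprung rest under it, 55 mm from the pin, met somewhere between 0.65 and 1 rad (adjustable, not measured). The pad gives 4 mm, 3 N per mm (tip force rises about 0.6 N per mm of tip travel), then is hard: over 25 N on it, or on the lug, is too much.
- bolt_tip (a point): Top end of the eyebolt (steel, 10 mm in diameter), on its axis, 132 mm from the pin. A red band is painted round the bolt from 8 to 14 mm below this end; the wing tops reach its lower edge when the nut's foot is 42 mm from this point: the nut may go no higher. At the start the foot is 53 to 54.5 mm from it.
- bolt_pin (a point): Centre of the eyebolt's hinge pin, 65 mm above the bench and 108 mm from the pot's axis. The pin lies along the pot's y.
- spool: Bystander: loose blue spool lying flat, 140 mm in diameter, 52 mm tall. Origin: centre of its underside.
- cup: Bystander: loose white mixing cup, 76 mm in diameter, 85 mm tall. Origin: centre of its underside.
- scraper: Bystander: loose scraper (spatula) lying flat along its x, about 0.28 m long. Origin: underside.

How it is judged:
By the outcome, as a careful person would: the job done as asked, in the order asked, and still so for the second after the job is handed in, with the robot touching nothing.
It also fails if it takes over 72 s, if anything falls off the work surface, if the arm or the gripper's body presses on something with over 40 N, if the wrist force passes 120 N, or if a joint passes its speed limit or range.

## Working session

There is one attempt and no reset: what is moved stays moved. The work goes in short steps, Python scripts to look and compute and a tool call to move; the robot and the scene stay as the last step left them, time stands still between calls to the robot, and variables do not carry over. Pictures are saved under pics/ and viewed, and the job is handed in when it is done.

Besides the shell and the picture viewer there is one more tool, called after "Call:" by a JSON object that holds its "op" and its "data". arm_command: Moves the arm, as the interface text tells. Its arguments: {"type":"object","properties":{"increments":{"type":"array","items":{"type":"object","properties":{"gripper":{"type":"number"},"dx":{"type":"number"},"dy":{"type":"number"},"dz":{"type":"number"},"spin":{"type":"number"}}}},"grip_force":{"type":"number"}},"required":["increments"]}

```bash
mkdir -p pics; cat > h.py <<'E'
import numpy as np,cv2
from bench import read_state,cams,job,r
def snap(n,f):
    i=cams.camera_info(n);im=cams.camera(n);cv2.imwrite('pics/'+f,im[:,:,::-1]);return im,i
def ray(i,uv):
    R=cv2.Rodrigues(np.array(i['rvec'],float))[0];t=np.array(i['tvec'],float).ravel()
    d=R.T@np.linalg.inv(np.array(i['K']))@np.array([uv[0],uv[1],1.]);return -R.T@t,d/np.linalg.norm(d)
def atz(i,uv,z):
    c,d=ray(i,uv);return c+d*(z-c[2])/d[2]
def proj(i,P):
    return cv2.projectPoints(np.array(P,float).reshape(-1,3),np.array(i['rvec'],float),np.array(i['tvec'],float),np.array(i['K']),None)[0].reshape(-1,2)
def tri(ci):
    A=np.zeros((3,3));b=np.zeros(3)
    for i,uv in ci:
        c,d=ray(i,uv);M=np.eye(3)-np.outer(d,d);A+=M;b+=M@c
    return np.linalg.solve(A,b)
E
python3 - <<'E'
from h import *
s=read_state();print(s,r.grasp_offset)
for n in("scene","top","wrist"):
    im,i=snap(n,n+'0.png');print(n,i, ray(i,(320,200)))
E
```

```text
{'time': 0.0, 'joint_positions': array([-1.25359583,  0.33286203, -0.0646943 ,  1.46093688,  0.02157726,
        1.3499217 , -0.08846843]), 'joint_vel': array([ 0.00089726, -0.00041615,  0.00099414,  0.00015886,  0.00017111,
       -0.00026969,  0.00057527]), 'joint_torque': array([ 3.66361364e-04, -6.23249531e+01,  2.47647031e-02, -3.89892054e+01,
       -6.13591075e-02,  3.96296207e-02,  1.65703541e-04]), 'ee_pos': array([0.20818262, 0.58889078, 0.2217622 ]), 'eef_rot': array([ 1.69063256e-01,  9.85604942e-01, -7.10071106e-04, -9.77931063e-05]), 'ft_force': array([ 0.23677769, -0.2024015 , -1.11454804]), 'torque': array([-0.05054953,  0.01510964, -0.01247772]), 'width': 0.08691201103703318} 0.0187
scene {'K': array([[381.54050344,   0.        , 319.63394638],
       [  0.        , 381.54050344, 195.5987636 ],
       [  0.        ,   0.        ,   1.        ]]), 'rvec': array([ 1.85893116,  1.87996164, -0.6171663 ]), 'tvec': array([ 3.74437419e-04, -3.58935922e-01,  1.37553936e+00])} (array([1.09454896, 0.02551695, 0.90678284]), array([-0.57453098, -0.01632103, -0.81832009]))
top {'K': array([[462.98160958,   0.        , 319.09266754],
       [  0.        , 462.98160958, 200.68436888],
       [  0.        ,   0.        ,   1.        ]]), 'rvec': array([ 2.09273653, -2.128499  ,  0.22937371]), 'tvec': array([0.02717   , 0.55061371, 1.15381011])} (array([0.29483286, 0.02438029, 1.24405411]), array([ 0.21265655, -0.00737951, -0.97709914]))
wrist {'K': array([[299.01642513,   0.        , 320.37618589],
       [  0.        , 299.01642513, 200.42980197],
       [  0.        ,   0.        ,   1.        ]]), 'rvec': array([-2.36147416, -1.66969991, -0.24376774]), 'tvec': array([-0.62492814, -0.0343274 ,  0.39184645])} (array([0.13327795, 0.6163828 , 0.38414376]), array([ 0.26930724, -0.09823845, -0.9580307 ]))
```

View pics/scene0.png

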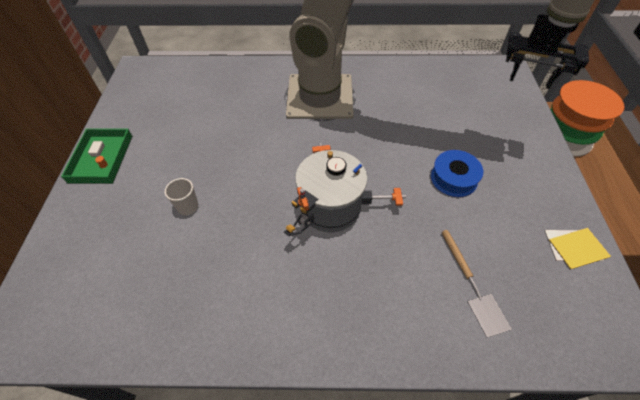

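View pics/top0.png

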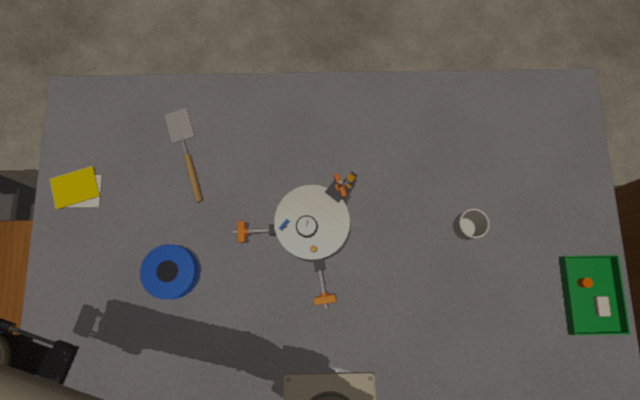

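View pics/wrist0.png

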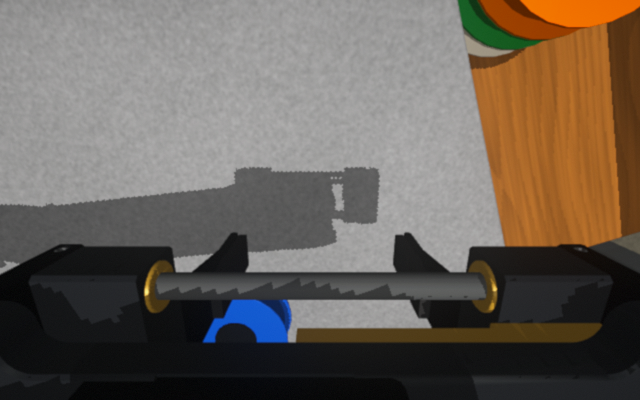

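```bash
python3 - <<'E'
from h import *
a=cv2.imread('pics/top0.png')[150:270,250:410];b=cv2.imread('pics/scene0.png')[135:255,260:420]
cv2.imwrite('pics/z0.png',np.hstack([cv2.resize(x,None,fx=2.5*2 if 0 else 5,fy=5,interpolation=cv2.INTER_CUBIC) for x in (a,)])[:600,:800])
cv2.imwrite('pics/z1.png',cv2.resize(b,None,fx=5,fy=5,interpolation=cv2.INTER_CUBIC))
E
```

```text
(no output)
```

View pics/z0.png

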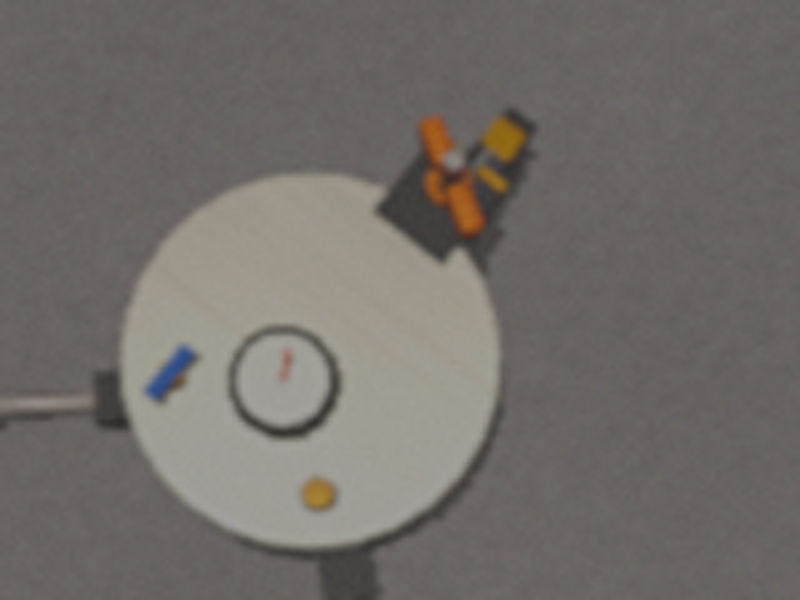

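View pics/z1.png

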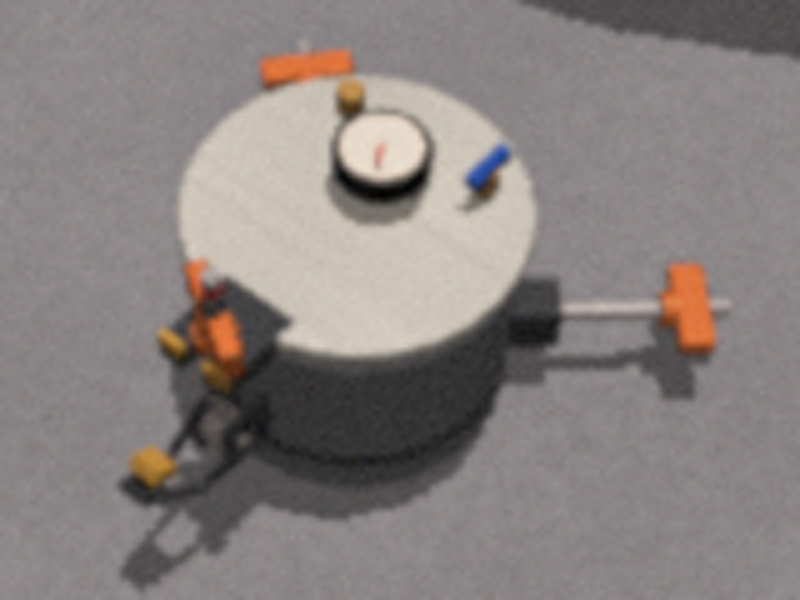

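```bash
python3 - <<'E'
from h import *
T=cams.camera_info('top');S=cams.camera_info('scene')
t=lambda u,v:(250+u/5-.4,150+v/5-.4)
s=lambda u,v:(260+u/5-.4,135+v/5-.4)
c1=atz(T,t(310,361),.145);c2=atz(S,s(357,216),.145);print('lid',c1,c2,tri([(T,t(310,361)),(S,s(357,216))]))
p1=atz(T,t(453,160),.197);p2=atz(S,s(212,275),.197);print('tip',p1,p2,tri([(T,t(453,160)),(S,s(212,275))]))
for c,p in((c1,p1),(c2,p2)):
    d=(p-c)[:2];print(np.linalg.norm(d),np.degrees(np.arctan2(d[1],d[0])))
# wings ends top face z ~ .173
for f,a,b in((T,t(431,122),t(474,230)),(S,s(197,264),s(232,355))):
    A=atz(f,a,.171);B=atz(f,b,.171);d=B-A;print('wing',A,B,(A+B)/2,np.linalg.norm(d),np.degrees(np.arctan2(d[1],d[0])))
for f,a in((T,t(506,138)),(S,s(150,467))): print('pad',atz(f,a,.08))
# spokes of edge of lid
# fit model overlay
E
```

```text
lid [0.48072261 0.03722004 0.145     ] [0.49050012 0.03733581 0.145     ] [0.48244199 0.03741613 0.1348371 ]
tip [ 0.56588495 -0.03145582  0.197     ] [ 0.56704414 -0.03081426  0.197     ] [ 0.56617357 -0.03121249  0.19583624]
0.109402919676836 -38.88309185288954
0.10248619343292904 -41.67989572796294
wing [ 0.59162555 -0.02278133  0.171     ] [ 0.53810487 -0.0419061   0.171     ] [ 0.56486521 -0.03234372  0.171     ] 0.05683502019836606 -160.33645684915052
wing [ 0.54115076 -0.04040441  0.171     ] [ 0.59416279 -0.0215972   0.171     ] [ 0.56765678 -0.0310008   0.171     ] 0.05624932743559799 19.533285705053032
pad [ 0.60752468 -0.06558265  0.08      ]
pad [ 0.60078348 -0.06632186  0.08      ]
```

```bash
cat >> h.py <<'E'
from scipy.spatial.transform import Rotation as Ro
def plan(target_xyz,spin,n,grip=None):
    s=read_state();R=Ro.from_quat(s['eef_rot']);p=np.array(s['ee_pos'])
    D=(np.array(target_xyz)-p)/n;out=[]
    for k in range(n):
        d=R.inv().apply(D);out.append([round(x,4) for x in d]+[round(spin/n,2)]);R=R*Ro.from_euler('z',spin/n,degrees=True)
    return out
def yaw():
    R=Ro.from_quat(read_state()['eef_rot']).as_matrix();return np.degrees(np.arctan2(R[1,1],R[0,1])),R[:,2]
E
python3 - <<'E'
from h import *
print(yaw())
for q in plan([.566,-.031,.29],140.7,16): print(q)
E
```

```text
(np.float64(70.53409135829932), array([-3.08086930e-04, -1.04822076e-03, -9.99999403e-01]))
[np.float64(-0.034), np.float64(-0.0291), np.float64(-0.0042), 8.79]
[np.float64(-0.038), np.float64(-0.0235), np.float64(-0.0042), 8.79]
[np.float64(-0.0412), np.float64(-0.0175), np.float64(-0.0042), 8.79]
[np.float64(-0.0434), np.float64(-0.011), np.float64(-0.0042), 8.79]
[np.float64(-0.0445), np.float64(-0.0042), np.float64(-0.0042), 8.79]
[np.float64(-0.0447), np.float64(0.0027), np.float64(-0.0042), 8.79]
[np.float64(-0.0437), np.float64(0.0095), np.float64(-0.0042), 8.79]
[np.float64(-0.0418), np.float64(0.016), np.float64(-0.0042), 8.79]
[np.float64(-0.0388), np.float64(0.0222), np.float64(-0.0042), 8.79]
[np.float64(-0.035), np.float64(0.0279), np.float64(-0.0042), 8.79]
[np.float64(-0.0303), np.float64(0.0329), np.float64(-0.0042), 8.79]
[np.float64(-0.0249), np.float64(0.0372), np.float64(-0.0042), 8.79]
[np.float64(-0.0189), np.float64(0.0405), np.float64(-0.0042), 8.79]
[np.float64(-0.0125), np.float64(0.043), np.float64(-0.0042), 8.79]
[np.float64(-0.0058), np.float64(0.0444), np.float64(-0.0042), 8.79]
[np.float64(0.0011), np.float64(0.0447), np.float64(-0.0042), 8.79]
```

Call:
{"op": "arm_command", "data": {"increments": [{"gripper":100,"dx":-0.034,"dy":-0.029,"dz":-0.0042,"spin":8.8},{"gripper":100,"dx":-0.038,"dy":-0.0235,"dz":-0.0042,"spin":8.8},{"gripper":100,"dx":-0.041,"dy":-0.0175,"dz":-0.0042,"spin":8.8},{"gripper":100,"dx":-0.0435,"dy":-0.011,"dz":-0.0042,"spin":8.8},{"gripper":100,"dx":-0.0445,"dy":-0.004,"dz":-0.0042,"spin":8.8},{"gripper":100,"dx":-0.0447,"dy":0.0027,"dz":-0.0042,"spin":8.8},{"gripper":100,"dx":-0.0437,"dy":0.0095,"dz":-0.0042,"spin":8.8},{"gripper":100,"dx":-0.042,"dy":0.016,"dz":-0.0042,"spin":8.8}], "grip_force": 20}}

```text
time: 1.15
ee_pos: [0.3876, 0.2778, 0.2562]
eef_rot: [0.708, 0.706, 0.0, -0.0]
ft_force: [0.9, -0.4, -0.3]
width: 0.0868
```

Call:
{"op": "arm_command", "data": {"increments": [{"gripper":70,"dx":-0.039,"dy":0.022,"dz":-0.0042,"spin":8.8},{"gripper":70,"dx":-0.035,"dy":0.028,"dz":-0.0042,"spin":8.8},{"gripper":70,"dx":-0.03,"dy":0.033,"dz":-0.0042,"spin":8.8},{"gripper":70,"dx":-0.025,"dy":0.037,"dz":-0.0042,"spin":8.8},{"gripper":70,"dx":-0.019,"dy":0.0405,"dz":-0.0042,"spin":8.8},{"gripper":70,"dx":-0.0125,"dy":0.043,"dz":-0.0042,"spin":8.8},{"gripper":70,"dx":-0.006,"dy":0.0445,"dz":-0.0042,"spin":8.8},{"gripper":70,"dx":0.001,"dy":0.0447,"dz":-0.0042,"spin":8.7}]}}

```text
time: 2.15
ee_pos: [0.5657, -0.0325, 0.2898]
eef_rot: [0.985, 0.17, 0.0, -0.0]
ft_force: [0.4, -0.4, -0.0]
width: 0.0609
```

```bash
python3 - <<'E'
from h import *
s=read_state();print(s['time'],s['ee_pos'],s['joint_positions'],s['joint_vel'],yaw(),s['ft_force'],s['torque'])
im,i=snap('wrist','w1.png');print(i)
s=read_state();print(s['ee_pos'],yaw(),s['joint_vel'],s['ft_force'],s['torque'])
E
```

```text
2.15 [ 0.5656851  -0.03254473  0.28979722] [-0.56791537  0.18703571  0.63554412  1.54294906 -0.1116385   1.44828197
 -1.15639263] [ 0.44391481  0.51983498  0.39355519 -0.51349029 -0.34529666  0.12680276
 -0.37275052] (np.float64(-70.43596204538322), array([-2.65328934e-06,  1.92283507e-04, -9.99999982e-01])) [ 0.36527424 -0.36439104 -0.01852848] [-0.03765529  0.12640293  0.0013788 ]
{'K': array([[299.01642513,   0.        , 320.37618589],
       [  0.        , 299.01642513, 200.42980197],
       [  0.        ,   0.        ,   1.        ]]), 'rvec': array([-2.36298154,  1.66872638,  0.24539514]), 'tvec': array([-0.21902796,  0.44572801,  0.60614373])}
[ 0.56709347 -0.03861693  0.2901873 ] (np.float64(-71.21257475254846), array([ 0.00150592, -0.00283205, -0.99999486])) [-0.0278083  -0.05067955 -0.02515842  0.05289176  0.06397276 -0.01371465
  0.06680875] [-3.07783969 -3.7018934  -0.77067972] [-0.27256017  0.40380945 -0.01067101]
```

View pics/w1.png

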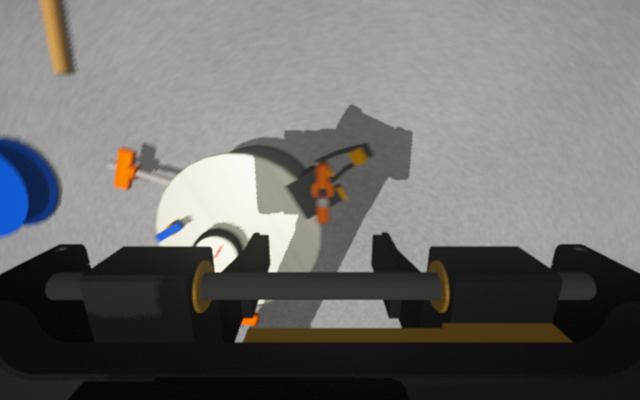

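Call:
{"op": "arm_command", "data": {"increments": [{"gripper":70,"dz":0.01},{"gripper":70,"dz":0.01},{"gripper":70,"dz":0.01},{"gripper":70,"dz":0.01},{"gripper":70,"dz":0.01},{"gripper":70},{"gripper":70},{"gripper":70}]}}

```text
validation failed for argument at $.in...
```

```bash
python3 - <<'E'
from h import *
s=read_state();print(s['time'],s['ee_pos'],s['joint_positions'],yaw(),s['ft_force'],s['torque'])
im,i=snap('wrist','w2.png')
cv2.imwrite('pics/w2z.png',cv2.resize(im[90:290,200:440,::-1],None,fx=3,fy=3,interpolation=cv2.INTER_CUBIC))
E
```

```text
2.2 [ 0.56709347 -0.03861693  0.2901873 ] [-0.56325368  0.19072831  0.64237394  1.53946302 -0.11194879  1.44780812
 -1.15892958] (np.float64(-71.21257475254846), array([ 0.00150592, -0.00283205, -0.99999486])) [-3.07783969 -3.7018934  -0.77067972] [-0.27256017  0.40380945 -0.01067101]
```

View pics/w2z.png

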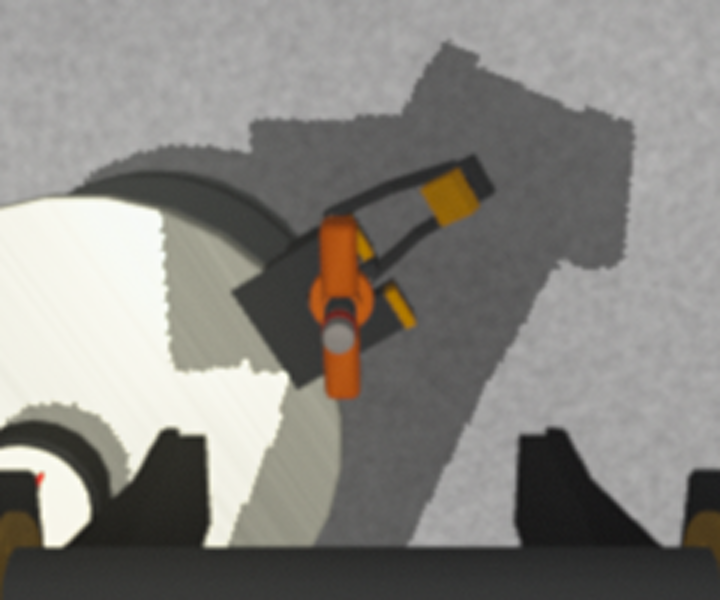

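```bash
python3 - <<'E'
from h import *
W=cams.camera_info('wrist')
s=read_state();print(s['time'],s['ee_pos'],yaw())
w=lambda u,v:(200+u/3-.33,90+v/3-.33)
print('tip',atz(W,w(338,336),.197))
A=atz(W,w(338,218),.171);B=atz(W,w(343,397),.171);d=A-B;print('wing',A,B,(A+B)/2,np.linalg.norm(d),np.degrees(np.arctan2(d[1],d[0])))
print('lug corners',atz(W,w(233,292),.145),atz(W,w(298,388),.145))
print('lips', atz(W,w(398,303),.149),atz(W,w(365,245),.149))
print('pad',[atz(W,w(450,197),z) for z in(.07,.08,.09)])
E
```

```text
2.25 [ 0.5661592  -0.03654292  0.28986798] (np.float64(-70.78133446238785), array([ 6.15107157e-04, -2.57654001e-03, -9.99996492e-01]))
tip [ 0.56480156 -0.02879256  0.197     ]
wing [ 0.59390885 -0.01828373  0.171     ] [ 0.53742264 -0.03922744  0.171     ] [ 0.56566575 -0.02875558  0.171     ] 0.06024392217711946 20.343549138822688
lug corners [0.55258246 0.00741338 0.145     ] [ 0.52582423 -0.02538403  0.145     ]
lips [ 0.56884795 -0.0484069   0.149     ] [ 0.58448077 -0.03073002  0.149     ]
pad [array([ 0.60131754, -0.06367882,  0.07      ]), array([ 0.60234443, -0.0622538 ,  0.08      ]), array([ 0.60337132, -0.06082879,  0.09      ])]
```

Call:
{"op": "arm_command", "data": {"increments": [{"gripper":70,"dx":0,"dy":0,"dz":0.01,"spin":0},{"gripper":70,"dx":0,"dy":0,"dz":0.01,"spin":0},{"gripper":70,"dx":0,"dy":0,"dz":0.01,"spin":0},{"gripper":70,"dx":0,"dy":0,"dz":0.01,"spin":0},{"gripper":70,"dx":0,"dy":0,"dz":0.01,"spin":0},{"gripper":70,"dx":0,"dy":0,"dz":0.01,"spin":0},{"gripper":70,"dx":0,"dy":0,"dz":0,"spin":0},{"gripper":70,"dx":0,"dy":0,"dz":0,"spin":0}]}}

```text
time: 3.25
ee_pos: [0.5654, -0.0313, 0.23]
eef_rot: [0.985, 0.172, 0.0, -0.0]
ft_force: [0.2, 0.2, -1.4]
width: 0.0612
```

```bash
python3 - <<'E'
from h import *
s=read_state();print(s['time'],s['ee_pos'],s['joint_positions'],yaw(),s['ft_force'],s['torque'])
im,i=snap('wrist','w3.png')
cv2.imwrite('pics/w3z.png',cv2.resize(im[90:290,200:440,::-1],None,fx=3,fy=3,interpolation=cv2.INTER_CUBIC))
E
```

```text
3.25 [ 0.56540321 -0.0313456   0.23003009] [-0.56253138  0.21480916  0.62722063  1.64009527 -0.12938066  1.3281467
 -1.13982059] (np.float64(-70.16982203491851), array([ 4.74126227e-04,  1.12687680e-04, -9.99999881e-01])) [ 0.20099709  0.24697912 -1.40727745] [-0.06120399  0.09284523  0.01329302]
```

View pics/w3z.png

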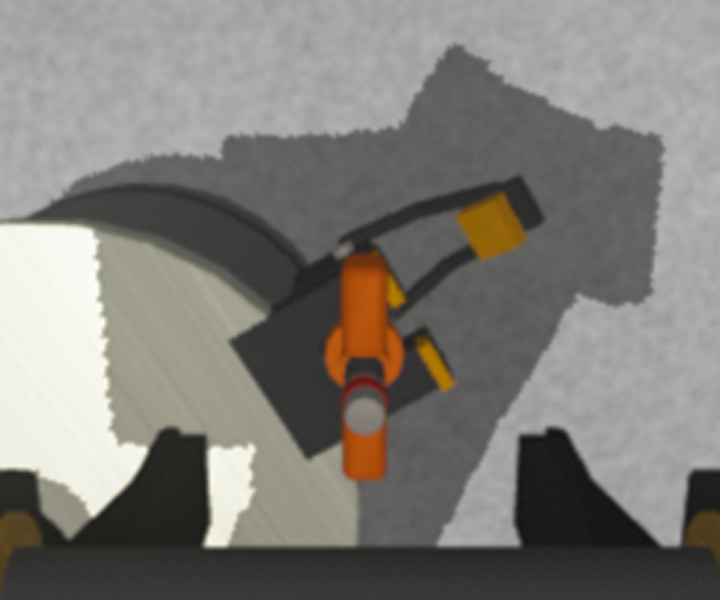

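```bash
python3 - <<'E'
from h import *
W=cams.camera_info('wrist')
s=read_state();p=s['ee_pos'];print(s['time'],p,yaw())
w=lambda u,v:(200+u/3-.33,90+v/3-.33)
t=atz(W,w(365,415),.197);print('tip',t)
A=atz(W,w(364,258),.171);B=atz(W,w(364,479),.171);m=(A+B)/2;d=A-B;print('wing',A,B,m,np.linalg.norm(d),np.degrees(np.arctan2(d[1],d[0])))
R=Ro.from_quat(s['eef_rot']).inv()
print('tool-frame off tip,wing',R.apply(t-p),R.apply(m-p),R.apply(d))
print('finger mid', [atz(W,w((206+516)/2,450),z) for z in (.23,.26)])
a=atz(W,w(233,342),.145);b=atz(W,w(308,459),.145);l1=atz(W,w(436,360),.149);l0=atz(W,w(396,293),.149)
print('lug',a,b,np.linalg.norm(a-b),np.degrees(np.arctan2(*(b-a)[1::-1]))); print('lips',l1,l0,np.degrees(np.arctan2(*(l1-l0)[1::-1])))
E
```

```text
3.3 [ 0.56546903 -0.03137029  0.23015395] (np.float64(-70.17585766142913), array([ 6.97225870e-04,  1.65085290e-04, -9.99999743e-01]))
tip [ 0.5656098  -0.03110887  0.197     ]
wing [ 0.59556959 -0.02011543  0.171     ] [ 0.53815979 -0.04083086  0.171     ] [ 0.56686469 -0.03047314  0.171     ] 0.06103289504519412 19.841190620010874
tool-frame off tip,wing [ 0.00019747 -0.00020088  0.03315408] [ 0.00157509 -0.00037546  0.05915506] [ 6.10328769e-02 -1.81602548e-05  4.34474108e-05]
finger mid [array([ 0.5708695, -0.0282508,  0.23     ]), array([ 0.5835535 , -0.02371393,  0.26      ])]
lug [0.55432083 0.00517781 0.145     ] [ 0.52676375 -0.02710188  0.145     ] 0.042442560718187514 -130.4872831720256
lips [ 0.57021732 -0.05121416  0.149     ] [ 0.58485023 -0.03355472  0.149     ] -129.64571648529736
```

Call:
{"op": "arm_command", "data": {"increments": [{"gripper":50,"dx":0,"dy":0,"dz":0.015,"spin":0},{"gripper":50,"dx":0,"dy":0,"dz":0.018,"spin":0},{"gripper":50,"dx":0,"dy":0,"dz":0.015,"spin":0},{"gripper":50,"dx":0,"dy":0,"dz":0.012,"spin":0},{"gripper":50,"dx":0,"dy":0,"dz":0.008,"spin":0},{"gripper":50,"dx":0,"dy":0,"dz":0.005,"spin":0},{"gripper":50,"dx":0,"dy":0,"dz":0.003,"spin":0},{"gripper":50,"dx":0,"dy":0,"dz":0,"spin":0}], "grip_force": 20}}

```text
time: 4.3
ee_pos: [0.5653, -0.0313, 0.1538]
eef_rot: [0.985, 0.172, 0.0, -0.0]
ft_force: [0.1, -0.3, 0.2]
width: 0.0437
```

Call:
{"op": "arm_command", "data": {"increments": [{"gripper":5,"dx":0,"dy":0,"dz":0,"spin":0},{"gripper":5,"dx":0,"dy":0,"dz":0,"spin":0},{"gripper":5,"dx":0,"dy":0,"dz":0,"spin":0},{"gripper":5,"dx":0,"dy":0,"dz":0,"spin":0},{"gripper":5,"dx":0,"dy":0,"dz":0,"spin":0},{"gripper":5,"dx":0,"dy":0,"dz":0,"spin":0},{"gripper":5,"dx":0,"dy":0,"dz":0,"spin":0},{"gripper":5,"dx":0,"dy":0,"dz":0,"spin":0}], "grip_force": 20}}

```text
time: 5.3
ee_pos: [0.5654, -0.0317, 0.1538]
eef_rot: [0.985, 0.172, 0.0, 0.0]
ft_force: [2.1, -5.2, -0.1]
width: 0.0117
```

```bash
python3 - <<'E'
from h import *
s=read_state();print(s['time'],s['ee_pos'],s['width'],yaw(),s['ft_force'],s['torque'])
im,i=snap('wrist','w4.png')
im,i=snap('scene','s4.png')
cv2.imwrite('pics/s4z.png',cv2.resize(im[135:255,240:400,::-1],None,fx=5,fy=5,interpolation=cv2.INTER_CUBIC))
E
```

```text
5.3 [ 0.56539959 -0.0317366   0.15382251] 0.01166140623222598 (np.float64(-70.18788224789677), array([ 4.81357880e-04, -4.14910788e-04, -9.99999798e-01])) [ 2.10553771 -5.23111423 -0.13382091] [-0.97075639 -0.37895821  0.02819567]
```

View pics/w4.png

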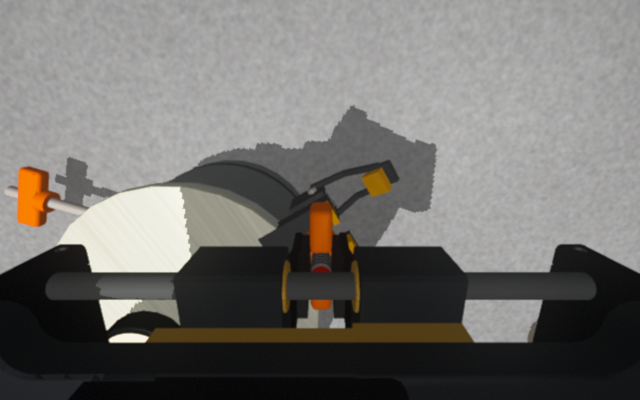

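View pics/s4z.png

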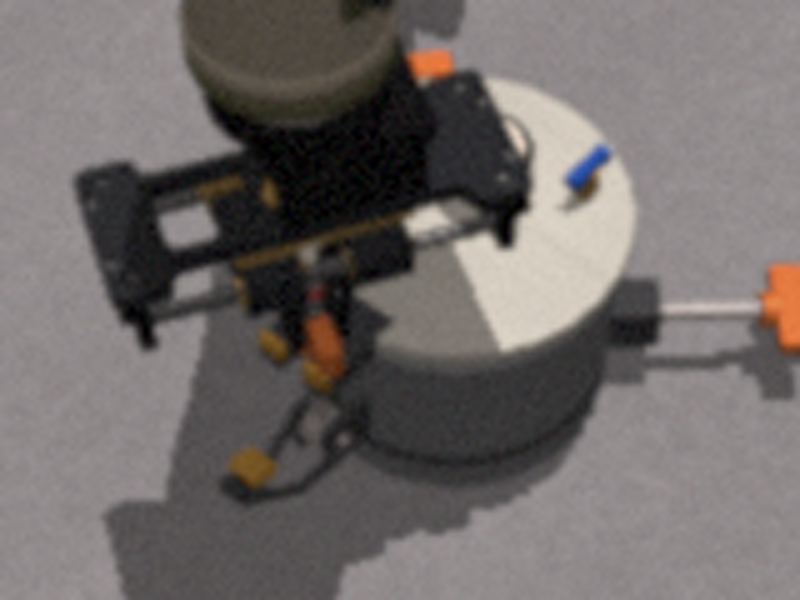

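Call:
{"op": "arm_command", "data": {"increments": [{"gripper":5,"dx":0,"dy":0.0007,"dz":0,"spin":0},{"gripper":5,"dx":0,"dy":0,"dz":-0.0003,"spin":-6},{"gripper":5,"dx":0,"dy":0,"dz":-0.0004,"spin":-8},{"gripper":5,"dx":0,"dy":0,"dz":-0.0004,"spin":-8},{"gripper":5,"dx":0,"dy":0,"dz":-0.0004,"spin":-8},{"gripper":5,"dx":0,"dy":0,"dz":-0.0004,"spin":-8},{"gripper":5,"dx":0,"dy":0,"dz":-0.0001,"spin":-2},{"gripper":5,"dx":0,"dy":0,"dz":0,"spin":0}], "grip_force": 22}}

```text
time: 6.4
ee_pos: [0.5654, -0.0319, 0.1556]
eef_rot: [0.867, 0.498, -0.0, -0.0]
ft_force: [2.2, -3.1, -2.6]
width: 0.0117
```

```bash
python3 - <<'E'
from h import *
s=read_state();print(s['time'],s['ee_pos'],s['width'],yaw(),s['ft_force'],s['torque'],s['joint_positions'])
im,i=snap('wrist','w5.png')
E
```

```text
6.4 [ 0.56541263 -0.0318908   0.15560148] 0.011692095925808948 (np.float64(-30.292806509963533), array([-1.57956345e-04,  2.24050016e-04, -9.99999962e-01])) [ 2.21188745 -3.07031398 -2.59575421] [-0.7026646  -0.53415654 -0.05647986] [-0.46018148  0.26551748  0.51259018  1.73227042 -0.13986305  1.18026118
 -0.43784047]
```

View pics/w5.png

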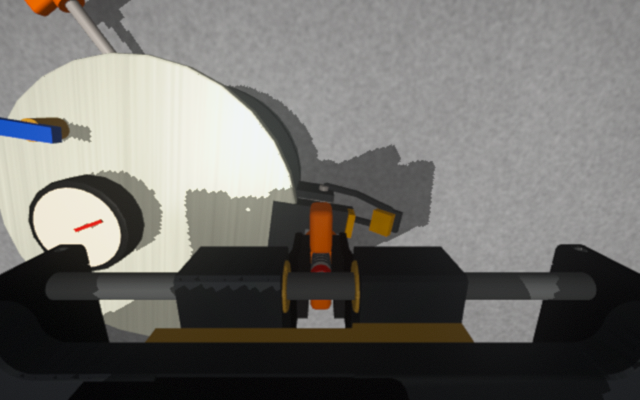

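Call:
{"op": "arm_command", "data": {"increments": [{"gripper":5,"dx":-0.0002,"dy":0.0004,"dz":-0.0004,"spin":-8},{"gripper":5,"dx":0,"dy":0,"dz":-0.0005,"spin":-10},{"gripper":5,"dx":0,"dy":0,"dz":-0.0005,"spin":-10},{"gripper":5,"dx":0,"dy":0,"dz":-0.0005,"spin":-10},{"gripper":5,"dx":0,"dy":0,"dz":-0.0005,"spin":-10},{"gripper":5,"dx":0,"dy":0,"dz":-0.0005,"spin":-10},{"gripper":5,"dx":0,"dy":0,"dz":-0.0005,"spin":-10},{"gripper":5,"dx":0,"dy":0,"dz":-0.0005,"spin":-10}], "grip_force": 22}}

```text
time: 7.45
ee_pos: [0.5656, -0.0319, 0.1595]
eef_rot: [0.358, 0.934, 0.0, -0.0]
ft_force: [2.7, -1.7, -2.2]
width: 0.0116
```

Call:
{"op": "arm_command", "data": {"increments": [{"gripper":5,"dx":0,"dy":0,"dz":-0.0005,"spin":-10},{"gripper":5,"dx":0,"dy":0,"dz":-0.0005,"spin":-10},{"gripper":5,"dx":0,"dy":0,"dz":-0.0005,"spin":-10},{"gripper":5,"dx":0,"dy":0,"dz":-0.0005,"spin":-10},{"gripper":5,"dx":0,"dy":0,"dz":-0.0003,"spin":-7},{"gripper":5,"dx":0,"dy":0,"dz":-0.0001,"spin":-3},{"gripper":5,"dx":0,"dy":0,"dz":0,"spin":0},{"gripper":5,"dx":0,"dy":0,"dz":0,"spin":0}]}}

```text
time: 8.45
ee_pos: [0.5656, -0.0319, 0.1619]
eef_rot: [-0.068, 0.998, 0.0, -0.0]
ft_force: [1.4, 0.3, -0.4]
width: 0.0117
```

```bash
python3 - <<'E'
from h import *
s=read_state();print(s['time'],s['ee_pos'],s['width'],yaw(),s['ft_force'],s['torque'],s['joint_positions'])
im,i=snap('wrist','w6.png')
E
```

```text
8.45 [ 0.56558271 -0.03185466  0.1619137 ] 0.011720360288664921 (np.float64(97.74520792579578), array([-3.90564397e-04,  5.05431353e-04, -9.99999796e-01])) [ 1.42309148  0.32778001 -0.41439391] [-0.03032748 -0.36357284 -0.03164211] [-0.22404322  0.24411697  0.23278104  1.71200407 -0.06056978  1.1928294
  1.73044591]
```

View pics/w6.png

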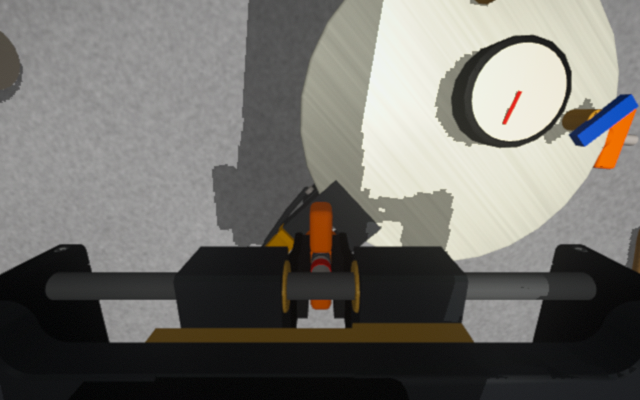

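Call:
{"op": "arm_command", "data": {"increments": [{"gripper":5,"dx":0,"dy":0,"dz":-0.0003,"spin":-6},{"gripper":5,"dx":0,"dy":0,"dz":-0.0002,"spin":-4},{"gripper":5,"dx":0,"dy":0,"dz":0,"spin":0},{"gripper":50,"dx":0,"dy":0,"dz":0,"spin":0},{"gripper":50,"dx":0,"dy":0,"dz":0,"spin":0},{"gripper":50,"dx":0,"dy":0,"dz":0,"spin":0},{"gripper":50,"dx":0,"dy":0,"dz":0,"spin":0},{"gripper":50,"dx":0,"dy":0,"dz":0,"spin":0}]}}

```text
time: 9.5
ee_pos: [0.5657, -0.0323, 0.1625]
eef_rot: [-0.155, 0.988, 0.0, -0.0]
ft_force: [0.3, 0.8, -0.1]
width: 0.0429
```

Call:
{"op": "arm_command", "data": {"increments": [{"gripper":50,"dx":0,"dy":0,"dz":-0.008,"spin":0},{"gripper":50,"dx":0,"dy":0,"dz":-0.015,"spin":0},{"gripper":50,"dx":0,"dy":0,"dz":-0.015,"spin":0},{"gripper":50,"dx":0,"dy":0,"dz":-0.015,"spin":0},{"gripper":50,"dx":0,"dy":0,"dz":-0.01,"spin":0},{"gripper":50,"dx":0,"dy":0,"dz":-0.004,"spin":0},{"gripper":50,"dx":0,"dy":0,"dz":0,"spin":0},{"gripper":50,"dx":0,"dy":0,"dz":0,"spin":0}]}}

```text
time: 10.5
ee_pos: [0.5654, -0.0323, 0.2289]
eef_rot: [-0.155, 0.988, 0.0, -0.0]
ft_force: [-0.2, -0.4, -0.1]
width: 0.0436
```

```bash
python3 - <<'E'
from h import *
s=read_state();print(s['time'],s['ee_pos'],s['width'],yaw(),s['ft_force'],s['torque'],s['joint_positions'])
im,i=snap('wrist','w7.png')
cv2.imwrite('pics/w7z.png',cv2.resize(im[90:290,200:440,::-1],None,fx=3,fy=3,interpolation=cv2.INTER_CUBIC))
for q in plan([.5427,-.0122,.228],57.8,6): print(*q)
im,i=snap('top','t7.png')
cv2.imwrite('pics/t7z.png',cv2.resize(im[150:250,280:400,::-1],None,fx=6,fy=6,interpolation=cv2.INTER_CUBIC))
E
```

```text
10.5 [ 0.56543744 -0.03232228  0.22894002] 0.043575651816892616 (np.float64(107.83317473569063), array([-9.39718479e-04,  3.24089486e-05, -9.99999558e-01])) [-0.15407239 -0.42329602 -0.11030165] [ 0.06937906  0.06142591 -0.00083933] [-0.21225997  0.19676469  0.21773691  1.62264651 -0.04355467  1.32787459
  1.89397012]
0.0026 0.0044 0.0002 9.63
0.0033 0.0039 0.0002 9.63
0.0039 0.0033 0.0002 9.63
0.0044 0.0026 0.0002 9.63
0.0047 0.0018 0.0002 9.63
0.005 0.001 0.0002 9.63
```

View pics/w7z.png

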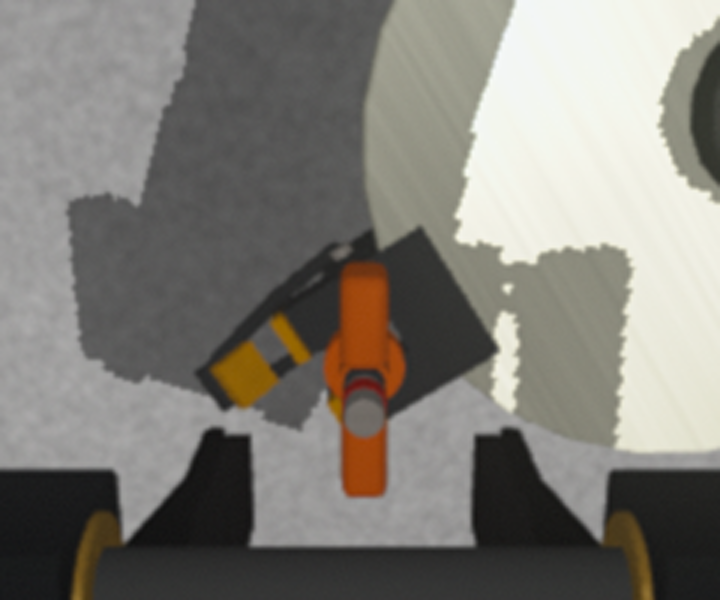

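Call:
{"op": "arm_command", "data": {"increments": [{"gripper":0,"dx":0.0026,"dy":0.0044,"dz":0,"spin":9.6},{"gripper":0,"dx":0.0033,"dy":0.0039,"dz":0,"spin":9.6},{"gripper":0,"dx":0.0039,"dy":0.0033,"dz":0,"spin":9.7},{"gripper":0,"dx":0.0044,"dy":0.0026,"dz":0,"spin":9.6},{"gripper":0,"dx":0.0047,"dy":0.0018,"dz":0,"spin":9.6},{"gripper":0,"dx":0.005,"dy":0.001,"dz":0,"spin":9.7},{"gripper":0,"dx":0,"dy":0,"dz":0,"spin":0},{"gripper":0,"dx":0,"dy":0,"dz":0,"spin":0}], "grip_force": 10}}

```text
time: 11.6
ee_pos: [0.5429, -0.0122, 0.2294]
eef_rot: [0.34, 0.94, -0.0, -0.0]
ft_force: [0.4, -0.5, -0.0]
width: 0.0004
```

```bash
python3 - <<'E'
from h import *
s=read_state();print(s['time'],s['ee_pos'],s['width'],yaw(),s['ft_force'],s['torque'])
im,i=snap('wrist','w8.png')
R=Ro.from_quat(s['eef_rot']).inv();print('tip in tool',R.apply(np.array([.5657,-.0315,.197])-s['ee_pos']))
E
```

```text
11.6 [ 0.54288506 -0.01216703  0.22940794] 0.0003688779843217441 (np.float64(50.251821959076906), array([-1.58294862e-04, -3.48391465e-05, -9.99999987e-01])) [ 0.35341782 -0.53465745 -0.01635078] [-0.0563102  -0.01625652 -0.00980551]
tip in tool [-0.02990655 -0.00027204  0.03240501]
```

View pics/w8.png

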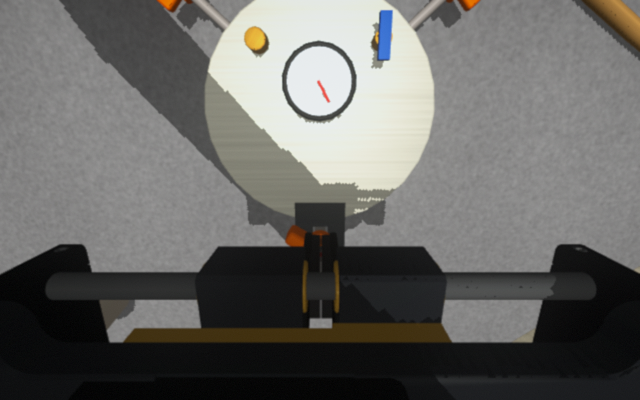

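View pics/t7z.png

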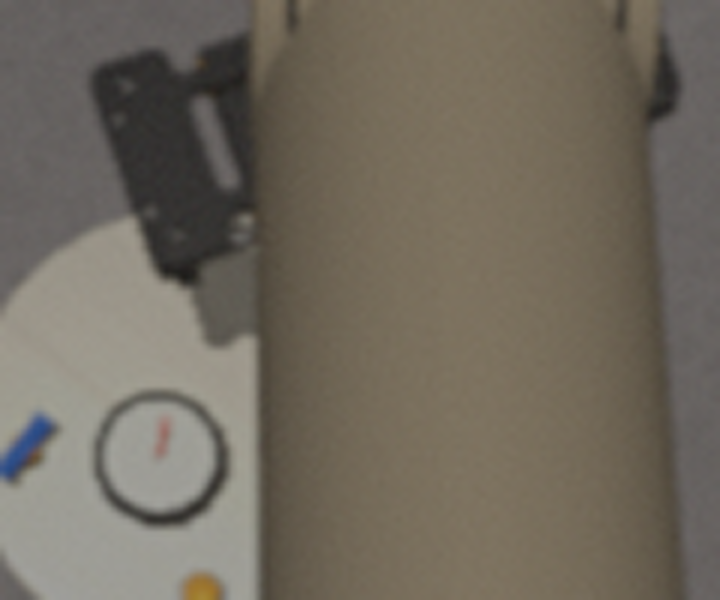

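Call:
{"op": "arm_command", "data": {"increments": [{"gripper":0,"dx":0,"dy":0,"dz":0.012,"spin":0},{"gripper":0,"dx":0,"dy":0,"dz":0.015,"spin":0},{"gripper":0,"dx":0,"dy":0,"dz":0.01,"spin":0},{"gripper":0,"dx":0,"dy":0,"dz":0.002,"spin":0},{"gripper":0,"dx":-0.005,"dy":0,"dz":0,"spin":0},{"gripper":0,"dx":-0.005,"dy":0,"dz":0,"spin":0},{"gripper":0,"dx":-0.002,"dy":0,"dz":0,"spin":0},{"gripper":0,"dx":0,"dy":0,"dz":0,"spin":0}]}}

```text
time: 12.65
ee_pos: [0.5522, -0.02, 0.1906]
eef_rot: [0.342, 0.94, 0.0, 0.0]
ft_force: [-0.2, -0.1, -0.1]
width: 0.0004
```

Call:
{"op": "arm_command", "data": {"increments": [{"gripper":0,"dx":-0.001,"dy":0,"dz":0,"spin":0},{"gripper":0,"dx":-0.001,"dy":0,"dz":0,"spin":0},{"gripper":0,"dx":-0.001,"dy":0,"dz":0,"spin":0},{"gripper":0,"dx":-0.001,"dy":0,"dz":0,"spin":0},{"gripper":0,"dx":-0.001,"dy":0,"dz":0,"spin":0},{"gripper":0,"dx":-0.001,"dy":0,"dz":0,"spin":0},{"gripper":0,"dx":0,"dy":0,"dz":0,"spin":0},{"gripper":0,"dx":0,"dy":0,"dz":0,"spin":0}]}}

```text
time: 13.65
ee_pos: [0.5566, -0.0236, 0.1905]
eef_rot: [0.342, 0.94, 0.0, -0.0]
ft_force: [-1.1, 0.9, 1.5]
width: 0.0001
```

```bash
cat >> h.py <<'E'
def st():
    s=read_state();p=s['ee_pos'];R=Ro.from_quat(s['eef_rot']).inv();f=R.apply(s['ft_force'])
    tip=np.array([.5657,-.0315,.197])
    d=np.array([np.cos(np.radians(-40.1)),np.sin(np.radians(-40.1))])
    print(round(s['time'],2),'pos',p.round(4),'radial of face rel. pin',((p[:2]-tip[:2])@d+.0095).round(4),'lat',((p[:2]-tip[:2])@np.array([-d[1],d[0]])).round(4),'tool force',f.round(2),'yaw',round(yaw()[0],2),'w',round(s['width'],4))
E
python3 - <<'E'
from h import *
st()
E
```

```text
13.65 pos [ 0.5566 -0.0236  0.1905] radial of face rel. pin -0.0025 lat 0.0002 tool force [ 1.4  -0.06 -1.5 ] yaw 50.03 w 0.0001
```

Call:
{"op": "arm_command", "data": {"increments": [{"gripper":0,"dx":-0.0005,"dy":0,"dz":0,"spin":0},{"gripper":0,"dx":-0.0005,"dy":0,"dz":0,"spin":0},{"gripper":0,"dx":-0.0005,"dy":0,"dz":0,"spin":0},{"gripper":0,"dx":-0.0005,"dy":0,"dz":0,"spin":0},{"gripper":0,"dx":-0.0005,"dy":0,"dz":0,"spin":0},{"gripper":0,"dx":-0.0005,"dy":0,"dz":0,"spin":0},{"gripper":0,"dx":0,"dy":0,"dz":0,"spin":0},{"gripper":0,"dx":0,"dy":0,"dz":0,"spin":0}]}}

```text
time: 14.65
ee_pos: [0.559, -0.0256, 0.1905]
eef_rot: [0.342, 0.94, 0.0, 0.0]
ft_force: [-1.5, 1.5, 0.7]
width: 0.0003
```

```bash
python3 - <<'E'
from h import *
st()
E
```

```text
14.65 pos [ 0.559  -0.0256  0.1905] radial of face rel. pin 0.0006 lat 0.0002 tool force [ 2.1   0.2  -0.68] yaw 50.03 w 0.0003
```

Call:
{"op": "arm_command", "data": {"increments": [{"gripper":0,"dx":-0.0005,"dy":0,"dz":0,"spin":0},{"gripper":0,"dx":-0.0005,"dy":0,"dz":0,"spin":0},{"gripper":0,"dx":-0.0005,"dy":0,"dz":0,"spin":0},{"gripper":0,"dx":0,"dy":0,"dz":0,"spin":0},{"gripper":0,"dx":0,"dy":0,"dz":0,"spin":0},{"gripper":0,"dx":0,"dy":0,"dz":0,"spin":0},{"gripper":0,"dx":0,"dy":0,"dz":0,"spin":0},{"gripper":0,"dx":0,"dy":0,"dz":0,"spin":0}]}}

```text
time: 15.65
ee_pos: [0.5601, -0.0265, 0.1905]
eef_rot: [0.342, 0.94, 0.0, 0.0]
ft_force: [-0.8, 0.9, 1.7]
width: 0.0004
```

```bash
python3 - <<'E'
from h import *
st()
E
```

```text
15.65 pos [ 0.5601 -0.0265  0.1905] radial of face rel. pin 0.002 lat 0.0002 tool force [ 1.19  0.15 -1.71] yaw 50.03 w 0.0004
```

Call:
{"op": "arm_command", "data": {"increments": [{"gripper":0,"dx":-0.0005,"dy":0,"dz":0,"spin":0},{"gripper":0,"dx":-0.0005,"dy":0,"dz":0,"spin":0},{"gripper":0,"dx":-0.0005,"dy":0,"dz":0,"spin":0},{"gripper":0,"dx":0,"dy":0,"dz":0,"spin":0},{"gripper":0,"dx":0,"dy":0,"dz":0,"spin":0},{"gripper":0,"dx":0,"dy":0,"dz":0,"spin":0},{"gripper":0,"dx":0,"dy":0,"dz":0,"spin":0},{"gripper":0,"dx":0,"dy":0,"dz":0,"spin":0}]}}

```text
time: 16.65
ee_pos: [0.5612, -0.0275, 0.1905]
eef_rot: [0.342, 0.94, 0.0, 0.0]
ft_force: [-0.6, 1.6, -0.2]
width: 0.0006
```

```bash
python3 - <<'E'
from h import *
st()
E
```

```text
16.65 pos [ 0.5612 -0.0275  0.1905] radial of face rel. pin 0.0035 lat 0.0002 tool force [1.45 0.83 0.22] yaw 50.03 w 0.0006
```

Call:
{"op": "arm_command", "data": {"increments": [{"gripper":0,"dx":-0.0007,"dy":0,"dz":0,"spin":0},{"gripper":0,"dx":-0.0007,"dy":0,"dz":0,"spin":0},{"gripper":0,"dx":-0.0007,"dy":0,"dz":0,"spin":0},{"gripper":0,"dx":-0.0007,"dy":0,"dz":0,"spin":0},{"gripper":0,"dx":-0.0007,"dy":0,"dz":0,"spin":0},{"gripper":0,"dx":0,"dy":0,"dz":0,"spin":0},{"gripper":0,"dx":0,"dy":0,"dz":0,"spin":0},{"gripper":0,"dx":0,"dy":0,"dz":0,"spin":0}]}}

```text
time: 17.65
ee_pos: [0.5639, -0.0297, 0.1905]
eef_rot: [0.342, 0.94, 0.0, 0.0]
ft_force: [-1.3, 0.3, -0.2]
width: 0.0007
```

```bash
python3 - <<'E'
from h import *
st()
E
```

```text
17.65 pos [ 0.5639 -0.0297  0.1905] radial of face rel. pin 0.007 lat 0.0002 tool force [ 1.2  -0.67  0.15] yaw 50.03 w 0.0007
```

Call:
{"op": "arm_command", "data": {"increments": [{"gripper":0,"dx":-0.0007,"dy":0,"dz":0,"spin":0},{"gripper":0,"dx":-0.0007,"dy":0,"dz":0,"spin":0},{"gripper":0,"dx":-0.0007,"dy":0,"dz":0,"spin":0},{"gripper":0,"dx":-0.0007,"dy":0,"dz":0.0003,"spin":0},{"gripper":0,"dx":-0.0007,"dy":0,"dz":0,"spin":0},{"gripper":0,"dx":0,"dy":0,"dz":0,"spin":0},{"gripper":0,"dx":0,"dy":0,"dz":0,"spin":0},{"gripper":0,"dx":0,"dy":0,"dz":0,"spin":0}]}}

```text
time: 18.65
ee_pos: [0.5667, -0.032, 0.1903]
eef_rot: [0.342, 0.94, 0.0, 0.0]
ft_force: [-0.7, 0.7, 0.2]
width: 0.0004
```

```bash
python3 - <<'E'
from h import *
st()
E
```

```text
18.65 pos [ 0.5667 -0.032   0.1903] radial of face rel. pin 0.0106 lat 0.0002 tool force [ 1.    0.03 -0.16] yaw 50.03 w 0.0004
```

```bash
python3 - <<'E'
from h import *
im,i=snap('scene','s9.png')
cv2.imwrite('pics/s9z.png',cv2.resize(im[160:250,250:370,::-1],None,fx=6,fy=6,interpolation=cv2.INTER_CUBIC))
im,i=snap('wrist','w9.png')
E
```

```text
(no output)
```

View pics/s9z.png

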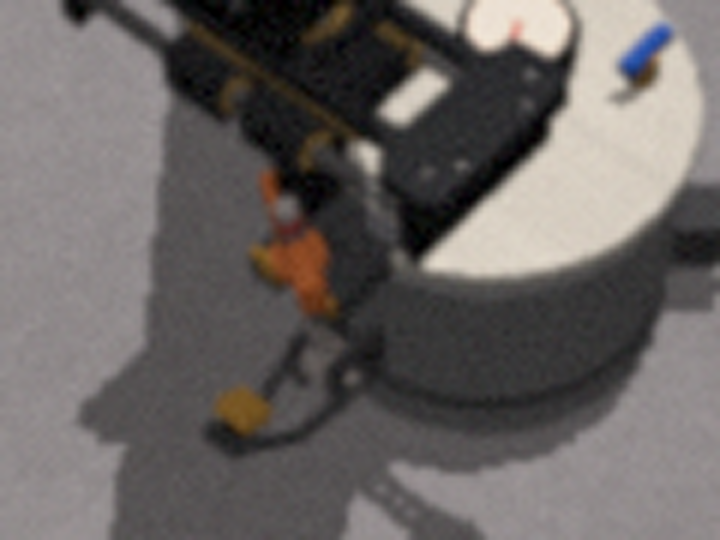

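View pics/w9.png

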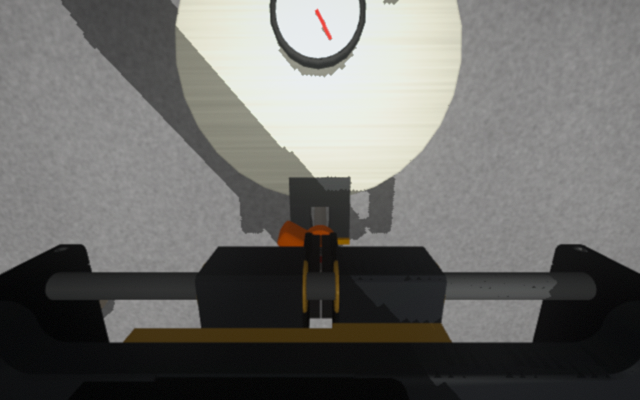

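Call:
{"op": "arm_command", "data": {"increments": [{"gripper":0,"dx":-0.001,"dy":0,"dz":0,"spin":0},{"gripper":0,"dx":-0.001,"dy":0,"dz":0.0002,"spin":0},{"gripper":0,"dx":-0.001,"dy":0,"dz":0.0001,"spin":0},{"gripper":0,"dx":-0.001,"dy":0,"dz":0.0002,"spin":0},{"gripper":0,"dx":-0.001,"dy":0,"dz":0.0002,"spin":0},{"gripper":0,"dx":-0.001,"dy":0,"dz":0.0002,"spin":0},{"gripper":0,"dx":0,"dy":0,"dz":0,"spin":0},{"gripper":0,"dx":0,"dy":0,"dz":0,"spin":0}]}}

```text
time: 19.75
ee_pos: [0.5713, -0.0359, 0.1894]
eef_rot: [0.342, 0.94, 0.0, 0.0]
ft_force: [-0.1, 1.2, 1.7]
width: 0.0003
```

```bash
python3 - <<'E'
from h import *
st()
E
```

```text
19.75 pos [ 0.5713 -0.0359  0.1894] radial of face rel. pin 0.0166 lat 0.0002 tool force [ 0.83  0.89 -1.65] yaw 50.03 w 0.0003
```

Call:
{"op": "arm_command", "data": {"increments": [{"gripper":0,"dx":-0.001,"dy":0,"dz":0.0002,"spin":0},{"gripper":0,"dx":-0.001,"dy":0,"dz":0.0002,"spin":0},{"gripper":0,"dx":-0.001,"dy":0,"dz":0.0002,"spin":0},{"gripper":0,"dx":-0.001,"dy":0,"dz":0.0002,"spin":0},{"gripper":0,"dx":-0.001,"dy":0,"dz":0.0002,"spin":0},{"gripper":0,"dx":-0.001,"dy":0,"dz":0.0002,"spin":0},{"gripper":0,"dx":-0.001,"dy":0,"dz":0,"spin":0},{"gripper":0,"dx":0,"dy":0,"dz":0,"spin":0}]}}

```text
time: 20.75
ee_pos: [0.5766, -0.0403, 0.188]
eef_rot: [0.342, 0.94, -0.0, -0.0]
ft_force: [-1.5, 1.5, 1.4]
width: 0.0003
```

```bash
python3 - <<'E'
from h import *
st()
E
```

```text
20.75 pos [ 0.5766 -0.0403  0.188 ] radial of face rel. pin 0.0235 lat 0.0002 tool force [ 2.06  0.19 -1.44] yaw 50.03 w 0.0003
```

Call:
{"op": "arm_command", "data": {"increments": [{"gripper":0,"dx":-0.002,"dy":0,"dz":0.0003,"spin":0},{"gripper":0,"dx":-0.002,"dy":0,"dz":0.0003,"spin":0},{"gripper":0,"dx":-0.002,"dy":0,"dz":0.0003,"spin":0},{"gripper":0,"dx":-0.002,"dy":0,"dz":0.0004,"spin":0},{"gripper":0,"dx":-0.002,"dy":0,"dz":0.0005,"spin":0},{"gripper":0,"dx":-0.002,"dy":0,"dz":0.0005,"spin":0},{"gripper":0,"dx":-0.002,"dy":0,"dz":0.0005,"spin":0},{"gripper":0,"dx":-0.001,"dy":0,"dz":0.0002,"spin":0}]}}

```text
time: 21.75
ee_pos: [0.5881, -0.0501, 0.185]
eef_rot: [0.342, 0.94, -0.0, -0.0]
ft_force: [-1.8, 1.2, -0.3]
width: 0.0007
```

```bash
python3 - <<'E'
from h import *
st()
E
```

```text
21.75 pos [ 0.5881 -0.0501  0.185 ] radial of face rel. pin 0.0386 lat 0.0002 tool force [ 2.18 -0.23  0.31] yaw 50.02 w 0.0007
```

Call:
{"op": "arm_command", "data": {"increments": [{"gripper":0,"dx":-0.002,"dy":0,"dz":0.0007,"spin":0},{"gripper":0,"dx":-0.002,"dy":0,"dz":0.0007,"spin":0},{"gripper":0,"dx":-0.002,"dy":0,"dz":0.0008,"spin":0},{"gripper":0,"dx":-0.002,"dy":0,"dz":0.0008,"spin":0},{"gripper":0,"dx":-0.002,"dy":0,"dz":0.0008,"spin":0},{"gripper":0,"dx":-0.002,"dy":0,"dz":0.0008,"spin":0},{"gripper":0,"dx":0,"dy":0,"dz":0,"spin":0},{"gripper":0,"dx":0,"dy":0,"dz":0,"spin":0}]}}

```text
time: 22.75
ee_pos: [0.5974, -0.0578, 0.1806]
eef_rot: [0.342, 0.94, -0.0, 0.0]
ft_force: [-0.2, 0.4, 0.0]
width: 0.0003
```

```bash
python3 - <<'E'
from h import *
st()
im,i=snap('scene','s10.png')
cv2.imwrite('pics/s10z.png',cv2.resize(im[160:250,250:370,::-1],None,fx=6,fy=6,interpolation=cv2.INTER_CUBIC))
E
```

```text
22.75 pos [ 0.5974 -0.0578  0.1806] radial of face rel. pin 0.0507 lat 0.0003 tool force [ 0.43  0.18 -0.05] yaw 50.02 w 0.0003
```

View pics/s10z.png

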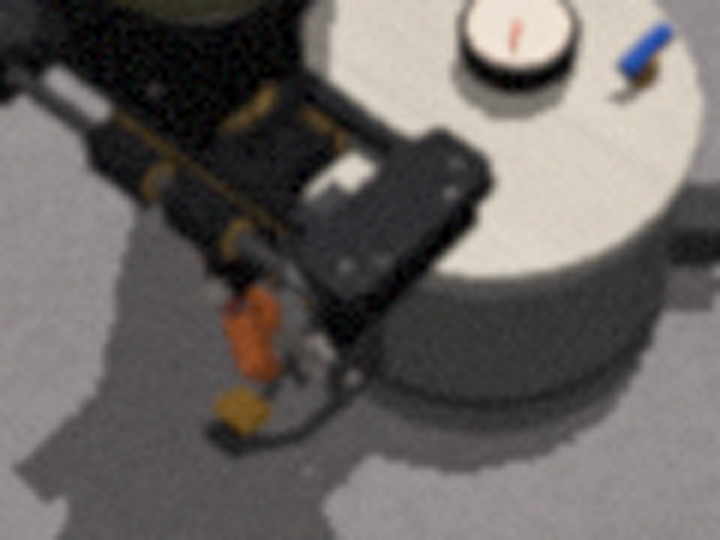

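Call:
{"op": "arm_command", "data": {"increments": [{"gripper":0,"dx":-0.0018,"dy":0,"dz":0.0008,"spin":0},{"gripper":0,"dx":-0.0018,"dy":0,"dz":0.0009,"spin":0},{"gripper":0,"dx":-0.0018,"dy":0,"dz":0.0009,"spin":0},{"gripper":0,"dx":-0.0018,"dy":0,"dz":0.001,"spin":0},{"gripper":0,"dx":-0.0018,"dy":0,"dz":0.001,"spin":0},{"gripper":0,"dx":-0.0018,"dy":0,"dz":0.001,"spin":0},{"gripper":0,"dx":0,"dy":0,"dz":0,"spin":0},{"gripper":0,"dx":0,"dy":0,"dz":0,"spin":0}]}}

```text
time: 23.8
ee_pos: [0.6056, -0.0647, 0.175]
eef_rot: [0.342, 0.94, -0.0, 0.0]
ft_force: [-0.8, -0.0, 0.5]
width: 0.0005
```

```bash
python3 - <<'E'
from h import *
st()
s=126
for th in np.arange(.54,1.06,.04): print(round(th,2),round(s*np.sin(th)-5*np.cos(th),1),round(65+s*np.cos(th)+5*np.sin(th),1))
E
```

```text
23.8 pos [ 0.6056 -0.0647  0.175 ] radial of face rel. pin 0.0614 lat 0.0003 tool force [ 0.62 -0.52 -0.46] yaw 50.02 w 0.0005
0.54 60.5 175.6
0.58 64.9 173.1
0.62 69.1 170.5
0.66 73.3 167.6
0.7 77.3 164.6
0.74 81.3 161.4
0.78 85.1 158.1
0.82 88.7 154.6
0.86 92.2 151.0
0.9 95.6 147.2
0.94 98.8 143.4
0.98 101.9 139.3
1.02 104.7 135.2
```

```bash
python3 - <<'E'
from h import *
T=cams.camera_info('top');S=cams.camera_info('scene')
t=lambda u,v:(250+u/5-.4,150+v/5-.4)
s=lambda u,v:(260+u/5-.4,135+v/5-.4)
# pad center of visible faces in both; z from tri
P=tri([(T,t(506,138)),(S,s(152,465))]);print(P)
d=np.array([np.cos(np.radians(-40.1)),np.sin(np.radians(-40.1))])
r=(P[:2]-np.array([.5657,-.0315]))@d; h=P[2]-.065;print('radial',r,'h',h,'dist',np.hypot(r,h),'angle',np.arctan2(r,h),'+ asin(5/55)')
E
```

```text
[ 0.6050602  -0.06462995  0.08911842]
radial 0.051447240321099756 h 0.024118421505166063 dist 0.05682003865325902 angle 1.132419488150224 + asin(5/55)
```

Call:
{"op": "arm_command", "data": {"increments": [{"gripper":0,"dx":-0.001,"dy":0,"dz":0.0005,"spin":0},{"gripper":0,"dx":-0.001,"dy":0,"dz":0.0006,"spin":0},{"gripper":0,"dx":-0.001,"dy":0,"dz":0.0006,"spin":0},{"gripper":0,"dx":-0.001,"dy":0,"dz":0.0006,"spin":0},{"gripper":0,"dx":-0.001,"dy":0,"dz":0.0006,"spin":0},{"gripper":0,"dx":-0.001,"dy":0,"dz":0.0006,"spin":0},{"gripper":0,"dx":-0.001,"dy":0,"dz":0.0006,"spin":0},{"gripper":0,"dx":-0.001,"dy":0,"dz":0.0006,"spin":0}]}}

```text
time: 24.8
ee_pos: [0.6117, -0.0697, 0.1702]
eef_rot: [0.342, 0.94, 0.0, 0.0]
ft_force: [-0.2, 1.4, 2.2]
width: 0.0005
```

```bash
python3 - <<'E'
from h import *
st()
im,i=snap('scene','s11.png')
st()
cv2.imwrite('pics/s11z.png',cv2.resize(im[160:250,250:370,::-1],None,fx=6,fy=6,interpolation=cv2.INTER_CUBIC))
E
```

```text
24.8 pos [ 0.6117 -0.0697  0.1702] radial of face rel. pin 0.0693 lat 0.0004 tool force [ 1.01  0.96 -2.21] yaw 50.03 w 0.0005
24.85 pos [ 0.6117 -0.0698  0.1701] radial of face rel. pin 0.0694 lat 0.0003 tool force [ 1.72  0.71 -0.87] yaw 50.03 w 0.0006
```

View pics/s11z.png

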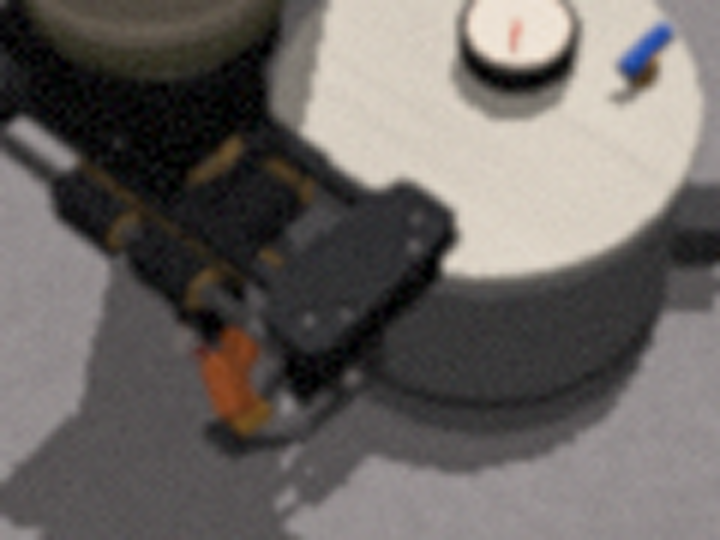

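Call:
{"op": "arm_command", "data": {"increments": [{"gripper":0,"dx":-0.001,"dy":0,"dz":0.0007,"spin":0},{"gripper":0,"dx":-0.001,"dy":0,"dz":0.0007,"spin":0},{"gripper":0,"dx":-0.001,"dy":0,"dz":0.0007,"spin":0},{"gripper":0,"dx":-0.001,"dy":0,"dz":0.0007,"spin":0},{"gripper":0,"dx":-0.001,"dy":0,"dz":0.0007,"spin":0},{"gripper":0,"dx":-0.001,"dy":0,"dz":0.0007,"spin":0},{"gripper":0,"dx":0,"dy":0,"dz":0,"spin":0},{"gripper":0,"dx":0,"dy":0,"dz":0,"spin":0}]}}

```text
time: 25.85
ee_pos: [0.6163, -0.0737, 0.166]
eef_rot: [0.342, 0.94, -0.0, 0.0]
ft_force: [-0.5, -0.1, 1.3]
width: 0.0007
```

```bash
cat >> h.py <<'E'
def fav(n=3):
    F=[]
    for k in range(n+1):
        s=read_state();F.append(Ro.from_quat(s['eef_rot']).inv().apply(s['ft_force']))
        if k<n: cams.camera('wrist')
    F=np.array(F);m=F.mean(0);p=s['ee_pos'];d=np.array([np.cos(np.radians(-40.1)),np.sin(np.radians(-40.1))])
    rho=((p[:2]-np.array([.5657,-.0315]))@d+.0095)*1000
    from scipy.optimize import brentq
    th=brentq(lambda t:126*np.sin(t)-5*np.cos(t)-rho,0,1.4)
    print('t',round(s['time'],2),'rho',rho.round(2),'z',(p[2]*1000).round(2),'theta',round(th,3),'zwant',round(65+126*np.cos(th)+5*np.sin(th),1),'F',m.round(2),'normal',(m[0]*np.cos(th)-m[2]*np.sin(th)).round(2),F[:,0].round(1),F[:,2].round(1))
E
python3 - <<'E'
from h import *
fav()
E
```

```text
t 26.0 rho 75.3 z 165.99 theta 0.68 zwant 166.1 F [ 0.35  0.19 -1.15] normal 1.0 [ 0.3  0.9  0.3 -0.1] [-1.3 -0.7 -1.1 -1.5]
```

Call:
{"op": "arm_command", "data": {"increments": [{"gripper":0,"dx":-0.0008,"dy":0,"dz":0.0006,"spin":0},{"gripper":0,"dx":-0.0008,"dy":0,"dz":0.0006,"spin":0},{"gripper":0,"dx":-0.0008,"dy":0,"dz":0.0006,"spin":0},{"gripper":0,"dx":-0.0008,"dy":0,"dz":0.0006,"spin":0},{"gripper":0,"dx":-0.0008,"dy":0,"dz":0.0006,"spin":0},{"gripper":0,"dx":-0.0008,"dy":0,"dz":0.0007,"spin":0},{"gripper":0,"dx":-0.0008,"dy":0,"dz":0.0007,"spin":0},{"gripper":0,"dx":-0.0008,"dy":0,"dz":0.0007,"spin":0}]}}

```text
time: 27.0
ee_pos: [0.6213, -0.0778, 0.1609]
eef_rot: [0.342, 0.94, 0.0, 0.0]
ft_force: [-0.8, 1.6, 1.9]
width: 0.0002
```

```bash
python3 - <<'E'
from h import *
fav(2)
E
```

```text
t 27.1 rho 81.75 z 160.81 theta 0.745 zwant 161.0 F [ 1.39  0.92 -1.73] normal 2.19 [1.7 1.1 1.4] [-1.9 -1.5 -1.8]
```

Call:
{"op": "arm_command", "data": {"increments": [{"gripper":0,"dx":-0.0007,"dy":0,"dz":0.0006,"spin":0},{"gripper":0,"dx":-0.0007,"dy":0,"dz":0.0006,"spin":0},{"gripper":0,"dx":-0.0007,"dy":0,"dz":0.0006,"spin":0},{"gripper":0,"dx":-0.0007,"dy":0,"dz":0.0006,"spin":0},{"gripper":0,"dx":-0.0007,"dy":0,"dz":0.0006,"spin":0},{"gripper":0,"dx":-0.0007,"dy":0,"dz":0.0006,"spin":0},{"gripper":0,"dx":-0.0007,"dy":0,"dz":0.0006,"spin":0},{"gripper":0,"dx":-0.0007,"dy":0,"dz":0.0006,"spin":0}]}}

```text
time: 28.1
ee_pos: [0.6254, -0.0814, 0.156]
eef_rot: [0.342, 0.94, -0.0, -0.0]
ft_force: [-0.6, 0.9, 1.3]
width: 0.0006
```

```bash
python3 - <<'E'
from h import *
fav(2)
im,i=snap('scene','s12.png')
cv2.imwrite('pics/s12z.png',cv2.resize(im[160:250,250:370,::-1],None,fx=6,fy=6,interpolation=cv2.INTER_CUBIC))
E
```

```text
t 28.2 rho 87.33 z 155.99 theta 0.805 zwant 156.0 F [ 1.31  0.44 -1.25] normal 1.8 [1.1 1.5 1.4] [-1.3 -1.3 -1.1]
```

View pics/s12z.png

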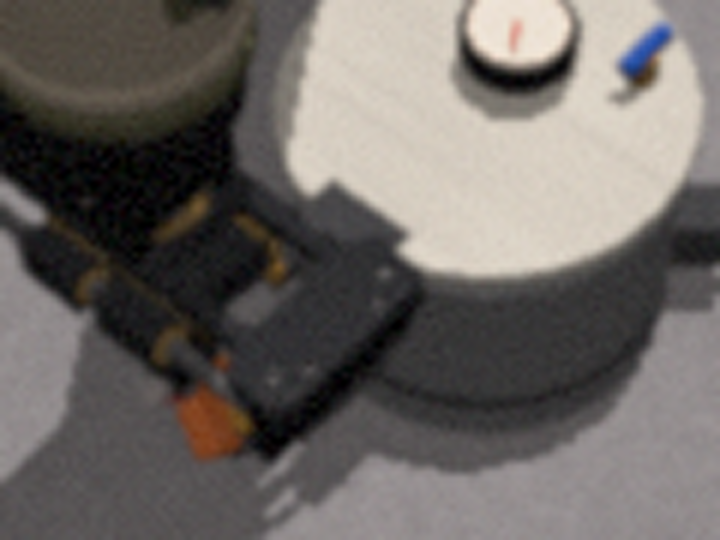

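Call:
{"op": "arm_command", "data": {"increments": [{"gripper":0,"dx":-0.0005,"dy":0,"dz":0.0005,"spin":0},{"gripper":0,"dx":-0.0005,"dy":0,"dz":0.0005,"spin":0},{"gripper":0,"dx":-0.0005,"dy":0,"dz":0.0005,"spin":0},{"gripper":0,"dx":-0.0005,"dy":0,"dz":0.0005,"spin":0},{"gripper":0,"dx":-0.0005,"dy":0,"dz":0.0005,"spin":0},{"gripper":0,"dx":-0.0005,"dy":0,"dz":0.0005,"spin":0},{"gripper":0,"dx":-0.0005,"dy":0,"dz":0.0005,"spin":0},{"gripper":0,"dx":-0.0005,"dy":0,"dz":0.0005,"spin":0}]}}

```text
time: 29.25
ee_pos: [0.6285, -0.0839, 0.1521]
eef_rot: [0.342, 0.94, 0.0, -0.0]
ft_force: [-1.4, 1.8, 0.9]
width: 0.0005
```

```bash
python3 - <<'E'
from h import *
fav(2)
E
```

```text
t 29.35 rho 91.31 z 152.05 theta 0.849 zwant 152.0 F [ 1.57  0.14 -1.  ] normal 1.79 [2.2 0.6 1.9] [-0.9 -1.5 -0.7]
```

Call:
{"op": "arm_command", "data": {"increments": [{"gripper":0,"dx":-0.0005,"dy":0,"dz":0.0005,"spin":0},{"gripper":0,"dx":-0.0005,"dy":0,"dz":0.0005,"spin":0},{"gripper":0,"dx":-0.0005,"dy":0,"dz":0.0005,"spin":0},{"gripper":0,"dx":-0.0005,"dy":0,"dz":0.0006,"spin":0},{"gripper":0,"dx":-0.0005,"dy":0,"dz":0.0005,"spin":0},{"gripper":0,"dx":-0.0005,"dy":0,"dz":0.0006,"spin":0},{"gripper":0,"dx":-0.0005,"dy":0,"dz":0.0005,"spin":0},{"gripper":0,"dx":-0.0005,"dy":0,"dz":0.0006,"spin":0}]}}

```text
time: 30.35
ee_pos: [0.6316, -0.0865, 0.1478]
eef_rot: [0.342, 0.94, 0.0, -0.0]
ft_force: [-1.4, 1.3, 1.9]
width: 0.0007
```

```bash
python3 - <<'E'
from h import *
fav(2)
E
```

```text
t 30.45 rho 95.3 z 147.74 theta 0.896 zwant 147.6 F [ 1.72  0.31 -1.82] normal 2.49 [1.9 1.1 2.1] [-1.9 -2.2 -1.3]
```

Call:
{"op": "arm_command", "data": {"increments": [{"gripper":0,"dx":-0.0003,"dy":0,"dz":0.0004,"spin":0},{"gripper":0,"dx":-0.0003,"dy":0,"dz":0.0004,"spin":0},{"gripper":0,"dx":-0.0003,"dy":0,"dz":0.0004,"spin":0},{"gripper":0,"dx":-0.0003,"dy":0,"dz":0.0004,"spin":0},{"gripper":0,"dx":-0.0003,"dy":0,"dz":0.0004,"spin":0},{"gripper":0,"dx":-0.0003,"dy":0,"dz":0.0004,"spin":0},{"gripper":0,"dx":-0.0003,"dy":0,"dz":0.0004,"spin":0},{"gripper":0,"dx":-0.0003,"dy":0,"dz":0.0004,"spin":0}]}}

```text
time: 31.45
ee_pos: [0.6335, -0.088, 0.1446]
eef_rot: [0.342, 0.94, 0.0, 0.0]
ft_force: [-0.8, 1.2, 1.0]
width: 0.0003
```

```bash
python3 - <<'E'
from h import *
fav(3)
E
```

```text
t 31.6 rho 97.73 z 144.62 theta 0.926 zwant 144.7 F [ 1.31  0.22 -1.14] normal 1.7 [1.4 1.5 1.  1.3] [-1.  -0.6 -1.1 -1.9]
```

Call:
{"op": "arm_command", "data": {"increments": [{"gripper":0,"dx":-0.0003,"dy":0,"dz":0.0004,"spin":0},{"gripper":0,"dx":-0.0003,"dy":0,"dz":0.0004,"spin":0},{"gripper":0,"dx":-0.0003,"dy":0,"dz":0.0004,"spin":0},{"gripper":0,"dx":-0.0003,"dy":0,"dz":0.0004,"spin":0},{"gripper":0,"dx":-0.0003,"dy":0,"dz":0.0004,"spin":0},{"gripper":0,"dx":-0.0003,"dy":0,"dz":0.0004,"spin":0},{"gripper":0,"dx":-0.0003,"dy":0,"dz":0.0004,"spin":0},{"gripper":0,"dx":-0.0003,"dy":0,"dz":0.0004,"spin":0}]}}

```text
time: 32.6
ee_pos: [0.6353, -0.0895, 0.1414]
eef_rot: [0.342, 0.94, 0.0, 0.0]
ft_force: [-1.0, 0.7, 2.1]
width: 0.0006
```

```bash
python3 - <<'E'
from h import *
fav(3)
im,i=snap('scene','s13.png')
cv2.imwrite('pics/s13z.png',cv2.resize(im[160:250,250:370,::-1],None,fx=6,fy=6,interpolation=cv2.INTER_CUBIC))
E
```

```text
t 32.75 rho 100.12 z 141.43 theta 0.957 zwant 141.7 F [ 0.67  0.27 -1.76] normal 1.83 [ 1.2  1.2 -0.4  0.7] [-2.1 -1.2 -1.6 -2.1]
```

View pics/s13z.png

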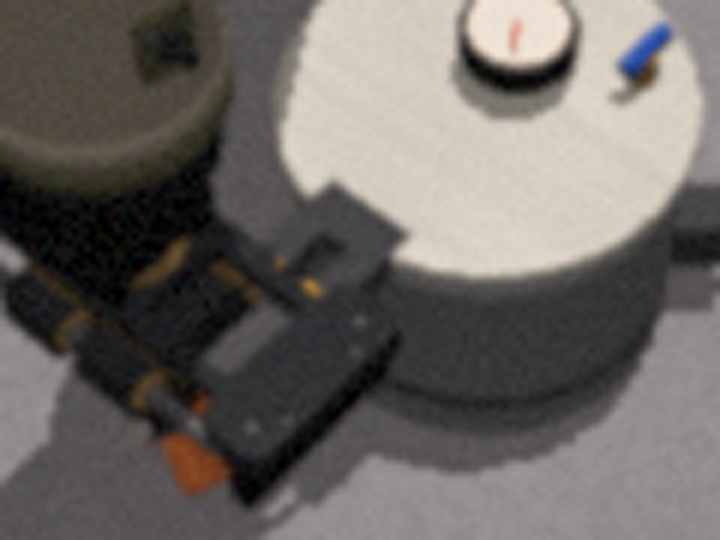

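Call:
{"op": "arm_command", "data": {"increments": [{"gripper":0,"dx":-0.0003,"dy":0,"dz":0.0004,"spin":0},{"gripper":0,"dx":-0.0003,"dy":0,"dz":0.0004,"spin":0},{"gripper":0,"dx":-0.0003,"dy":0,"dz":0.0004,"spin":0},{"gripper":0,"dx":-0.0003,"dy":0,"dz":0.0004,"spin":0},{"gripper":0,"dx":-0.0003,"dy":0,"dz":0.0004,"spin":0},{"gripper":0,"dx":-0.0003,"dy":0,"dz":0.0004,"spin":0},{"gripper":0,"dx":-0.0003,"dy":0,"dz":0.0004,"spin":0},{"gripper":0,"dx":-0.0003,"dy":0,"dz":0.0004,"spin":0}]}}

```text
time: 33.8
ee_pos: [0.6372, -0.091, 0.1383]
eef_rot: [0.342, 0.94, 0.0, 0.0]
ft_force: [-0.8, 0.8, 2.9]
width: 0.0006
```

```bash
python3 - <<'E'
from h import *
fav(3)
E
```

```text
t 33.95 rho 102.51 z 138.25 theta 0.989 zwant 138.4 F [ 0.52 -0.16 -3.07] normal 2.84 [1.2 0.  0.7 0.1] [-2.9 -3.1 -2.5 -3.7]
```

Call:
{"op": "arm_command", "data": {"increments": [{"gripper":0,"dx":-0.0002,"dy":0,"dz":0.0003,"spin":0},{"gripper":0,"dx":-0.0002,"dy":0,"dz":0.0003,"spin":0},{"gripper":0,"dx":-0.0002,"dy":0,"dz":0.0003,"spin":0},{"gripper":0,"dx":-0.0002,"dy":0,"dz":0.0003,"spin":0},{"gripper":0,"dx":-0.0002,"dy":0,"dz":0.0003,"spin":0},{"gripper":0,"dx":-0.0002,"dy":0,"dz":0.0003,"spin":0},{"gripper":0,"dx":-0.0002,"dy":0,"dz":0.0003,"spin":0},{"gripper":0,"dx":-0.0002,"dy":0,"dz":0.0003,"spin":0}]}}

```text
time: 34.95
ee_pos: [0.6384, -0.0921, 0.1359]
eef_rot: [0.342, 0.94, 0.0, 0.0]
ft_force: [-0.8, 1.1, 4.2]
width: 0.0004
```

```bash
python3 - <<'E'
from h import *
fav(3)
E
```

```text
t 35.1 rho 104.11 z 135.89 theta 1.011 zwant 136.1 F [ 1.24  0.49 -4.92] normal 4.83 [1.4 1.6 1.2 0.7] [-4.2 -6.1 -5.1 -4.2]
```

Call:
{"op": "arm_command", "data": {"increments": [{"gripper":0,"dx":0.0005,"dy":0,"dz":-0.0005,"spin":0},{"gripper":0,"dx":0.001,"dy":0,"dz":-0.001,"spin":0},{"gripper":0,"dx":0.001,"dy":0,"dz":-0.003,"spin":0},{"gripper":0,"dx":0,"dy":0,"dz":-0.01,"spin":0},{"gripper":0,"dx":0,"dy":0,"dz":-0.02,"spin":0},{"gripper":0,"dx":0,"dy":0,"dz":-0.03,"spin":0},{"gripper":0,"dx":0,"dy":0,"dz":-0.04,"spin":0},{"gripper":0,"dx":0,"dy":0,"dz":-0.04,"spin":0}]}}

```text
time: 36.1
ee_pos: [0.6363, -0.0906, 0.2833]
eef_rot: [0.342, 0.94, 0.0, 0.001]
ft_force: [0.9, 0.4, -0.8]
width: 0.0003
```

Call:
{"op": "arm_command", "data": {"increments": [{"gripper":0,"dx":0.03,"dy":0.03,"dz":-0.03,"spin":0},{"gripper":0,"dx":0.03,"dy":0.04,"dz":-0.01,"spin":0},{"gripper":0,"dx":0.02,"dy":0.04,"dz":0,"spin":0},{"gripper":0,"dx":0.02,"dy":0.04,"dz":0,"spin":0},{"gripper":0,"dx":0,"dy":0.04,"dz":0,"spin":0},{"gripper":0,"dx":0,"dy":0.03,"dz":0,"spin":0},{"gripper":0,"dx":0,"dy":0,"dz":0,"spin":0},{"gripper":0,"dx":0,"dy":0,"dz":0,"spin":0}]}}

```text
time: 37.1
ee_pos: [0.7011, 0.1414, 0.3214]
eef_rot: [0.342, 0.94, -0.0, 0.001]
ft_force: [-0.0, 0.3, 0.0]
width: 0.0005
```

```bash
python3 - <<'E'
from h import *
st()
for n,(a,b,c,d) in dict(scene=(150,250,240,370),top=(140,260,280,420)).items():
    im,i=snap(n,n+'14.png')
    cv2.imwrite(f'pics/{n}14z.png',cv2.resize(im[a:b,c:d,::-1],None,fx=5,fy=5,interpolation=cv2.INTER_CUBIC))
snap('wrist','w14.png')
E
```

```text
37.1 pos [0.7011 0.1414 0.3214] radial of face rel. pin 0.0017 lat 0.2195 tool force [ 0.21  0.21 -0.03] yaw 49.98 w 0.0005
```

View pics/scene14z.png

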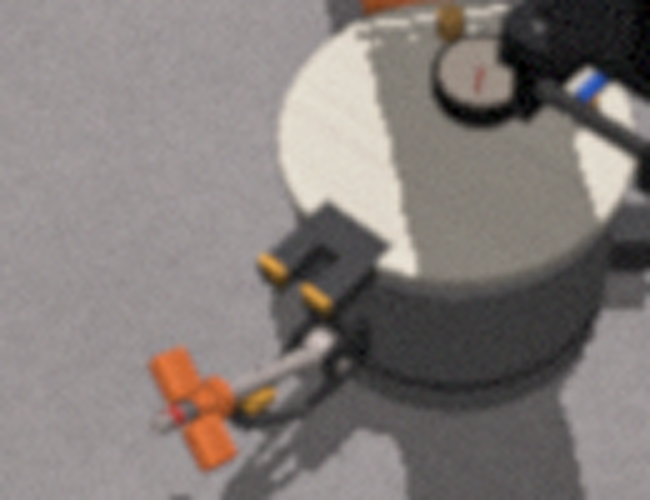

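View pics/top14z.png

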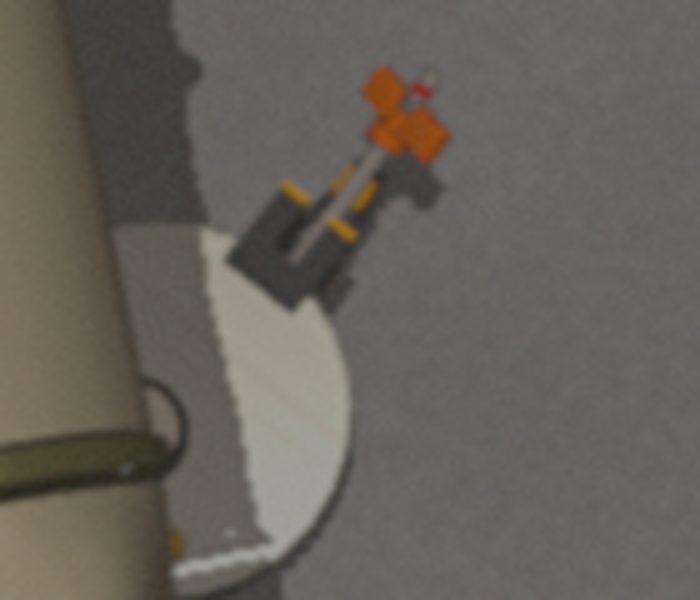

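View pics/w14.png

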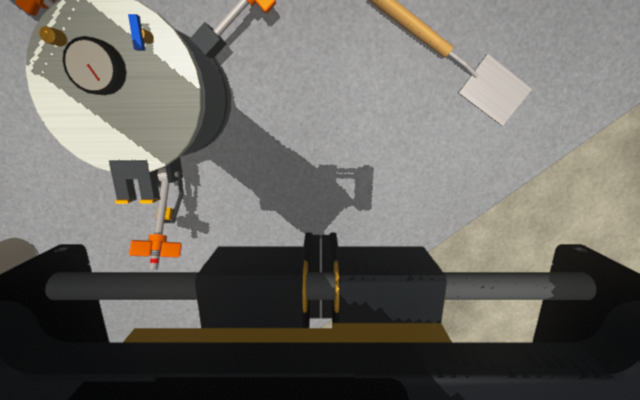

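```bash
python3 - <<'E'
from h import *
T=cams.camera_info('top');S=cams.camera_info('scene')
P=tri([(T,(365.6,154.6)),(S,(271.4,233.8))]);print(P)
r=np.linalg.norm(P[:2]-[.5657,-.0315]);print(r,P[2]-.065,np.hypot(r,P[2]-.065),np.arctan2(r,P[2]-.065))
st(); print(job.close_job())
E
```

```text
[ 0.65035872 -0.10080122  0.13620314]
0.10940639244976882 0.07120313610880336 0.13053599235690366 0.9938495736483458
37.25 pos [0.7009 0.1412 0.3214] radial of face rel. pin 0.0017 lat 0.2192 tool force [ 0.36 -0.82 -0.92] yaw 49.95 w 0.0008
the job is handed in; nothing more can be done
None
```

The clamp is released: the wing nut cleared the lips, the eyebolt is swung out and resting on its yellow pad, and I handed the job in at about 37 s of the 72 s allowed.

- **Unscrewing:** I gripped the nut at 20–22 N and turned it anticlockwise by about 178° (3.1 rad, about 8.9 mm of lift). In the last pictures the red band is fully visible above the nut.
- **Swinging out:** I pushed the bolt out near its tip with closed fingers. The force stayed at about 1–2.5 N and showed no catch on the lug. It then rose to about 4.8 N at roughly 0.7 N per mm, which matches the pad being pressed about 1.8 mm. I stopped there and withdrew.
- **Final check:** Measured from two cameras, the bolt tip sits at about 0.99 rad, against about 1.01 rad at the end of the push. My pad contact estimate is about 0.98 rad, so the bolt stayed where I left it. The tip came out 130.5 mm from the pin against the stated 132 mm, which is within camera error. The arm is well clear of everything.
- **Less certain:** An earlier pad estimate from the pictures alone gave a slightly larger angle, about 1.04 rad, so I relied on the force. I did not measure the spool, cup and scraper again afterwards; the arm never went near them.

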